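# Pack handsets in a shielded case and pull-test its lid

## Robot

A 6-joint arm with a two-finger parallel gripper is mounted at the origin on the work surface. World frame = base frame: x ahead of the robot, y to its left, z up, the work surface at z = 0. Lengths are in m, angles in rad, forces in N, time in s.
With the tool pointing down it reaches from about 0.4 to 0.825 m from the base axis. Payload 7 kg.
Tool frame: the origin (TCP) lies midway between the tips of the shut fingers; the grasp point (between the pads) lies 19 mm behind it; z points along the fingers, y is the line along which they close (so a half turn about z gives the same grasp; the last joint's range is limited). The gripper opens to 88 mm and grips with 3 to 60 N. Pads are 19 mm wide; open, the fingers measure 130 mm over their backs; the gripper's body (78 mm by 193 mm) begins 47 mm behind the grasp point.
Start: joints at [1.431, 0.359, 0.012, 0, -1.224, -0.288], TCP at [0.28, 0.614, 0.188] pointing down, gripper open.
Joint ranges: [-3.07, 3.07], [-1.43, 2.12], [-1.02, 1.25], [-3.03, 1.67], [-3.05, -0], [-3.03, 3.03]. Speed limits (rad/s): [2.39, 2.39, 3.01, 3.14, 3.14, 3.14].

## Interface

Orientations are given as [roll, pitch, yaw] about the fixed x, y, z axes, in that order (R = Rz(yaw) Ry(pitch) Rx(roll)).
In Python, from station import arm gives the robot as it stands.
- The arm moves only by the tool servo_tool, never from a script. Its argument "deltas" is a list of rows, each a list of 7 numbers: the closure, from -1 (fully open) to 1 (shut), then the shift along the tool's x, y, z in mm, then the turn, a rotation vector about the tool's x, y, z in degrees. In form: [[gripper, x, y, z, ax, ay, az], ...]. A call has 1 to 20 rows; each row shifts and turns the commanded pose from where the row before left it, along the tool's axes as they then stand; what a row does not reach is not made up. A row lasts 1/12 s, in which the tool goes at most 41.7 mm and 7.16 degrees, less where a joint would pass 70% of its speed; a pose out of reach is approached as far as the arm can. A call is refused whole if a number of a shift passes 41.7 or a number of a turn 7.16, either way. A call with a gripper value outside its range is refused whole. The fingers move at their own pace and stop on an object; "squeeze" is the grip in N (left out, the last holds). Time passes only in rows, so rows that do not move let the fingers close. It gives the time, the measured TCP pose, the force, the opening and the grip force at its end, in the units of the state.
- arm.get_state(): the state, without advancing time (a new reading comes with each control period).
- arm.grab_frame(name): name is "side" or "top" or "wrist"; returns a dict with "color" (400x640x3 uint8, red, green, blue), "K" (3x3 intrinsics, pixels), "distortion" ([k1, k2, p1, p2, k3] as OpenCV has them; the pictures are not rectified), "position" and "orientation" of the camera in the world. Camera axes: x right, y down, z forward; pixel columns grow to the right and rows downward; lengths in m; the calibration is good to about 2 mm. A picture is of the moment at which its call begins. There is no depth.
- arm.job_done(): hands the job in; it is judged then, once.
Trained networks look in a picture, given as the dict that the camera call returned (one of the last four; its "shot" number tells which), for a name from the list of things; names that differ only in an ending like _2 or _b are one class to them, and where a whole thing is asked for, a point or a joint stands for the part that bears it (a point fixed in the world has none). Each returns a list of dicts, best first, with "conf" (0 to 1); they miss things now and then, are a little off and sometimes report something else, mostly with a low value. They report only what shows in the picture. A call takes as long as a camera call.
- arm.recognise(query, picture): "at" ([x, y, z] in m, in the coordinates of the camera as it stood for that picture, good to about 4 mm: the middle of the surface that is visible of it).
The state is a dict: "t": time; "q": joint angles; "qd": joint speeds; "joint_efforts": joint torques, N m; "eef_pos": TCP position; "ee_rot": TCP orientation; "force": force on the tool from outside, world axes, zero at the start; "moment": the same for the moment, N m; "width": finger opening in m; "gripper_force": force on a finger pad.
Only numpy, scipy, OpenCV 4.12 (cv2) and the standard library are available. Lean on these libraries where they do the work, as an engineer would, in place of code of your own. Each camera call takes 0.05 s, during which the arm holds its last target. There are 200 camera calls.

## Task

Prise the shut lid of the shielded case off its magnetic catch with the flat pry blade (not by pulling on the handle), put the blade back in its rest, open the lid and lay every handset on the bench flat in the case, keypad up, side by side. Then shut the lid until the catch holds and prove it: pull the lid's sprung handle 17 mm out of its sleeves (about 7 N, never beyond 25 mm at any time), keep it there for two seconds with the lid staying shut, and let the handle back down. Leave the power brick and the mouse alone.

Things in the scene. Friction and masses are not known exactly. Their poses are not given: they have to be found in the camera images.
- case_floor (a point): Aluminium case, fixed, standing on the bench, 170 (its x) x 290 (its y) mm, rim 115 mm above the bench. This point is the centre of its padded inner floor, 60 mm above the bench; the clear inside is 158 (x) x 278 (y) mm and 55 mm deep below the rim. +x points to the hinge side, -x to the front, where the pry ledge and the lid's lip are; z up. The front faces roughly to the robot's right.
- pry_gap (a point): Middle of the pry gap on the outer front wall of the case (axes as the case). The gap is 10 mm high: below it a steel ledge, 70 mm wide (y), whose top is 5 mm below this point, stands out 35 mm from the wall towards -x; above it, with its underside 5 mm above this point when the lid is shut, the lid's steel lip, 60 mm wide, stands out 18 mm. A blade in the gap levers over the ledge's outer edge: pushing its handle down about 0.5 rad lifts the lid off the catch.
- lid (a joint): Angle of the lid, rad: 0 shut, 1.95 fully open (stop). The lid is 170 x 290 x 8 mm, 0.3 kg, on a stiff hinge (0.4 N m friction) that keeps it wherever it is left; opened to about 1.7 it leans clear of the work. The catch holds it at 0. Starts shut.
- catch (a point): Roller catch on the front of the case, 95 mm along its +y from the lip: a sprung roller under the lid hanging 31 mm below it, snaps below a steel nose (this point). It takes about 11 N at the lip to free the lid; the roller tops the nose at about 0.04 rad and is clear beyond 0.08. To shut, press the handle down with some 10 N until it snaps home at 0; a lid left at 0.03 to 0.1 rad is not caught.
- lid_hinge (a point): Middle of the hinge line, on the far (+x) rim of the case, 115 mm above the bench; the hinge runs along its y. It turns with the lid: at lid 0 its axes are as the case's. As the lid opens, its front edge and the handle swing up and over towards the case's +x.
- pull_grip (a point): Middle of the lid's handle: a black bar, 14 mm thick and 100 mm long along its y, between two steel stems 100 mm apart that run in two sleeves (16 mm tall) on the lid. When down, the bar's middle is 40 mm above the lid's top face, 135 mm from the hinge line towards the front, 48 mm above the lid's underside (163 mm above the bench when shut). Axes turn with the lid; z is the way it pulls out.
- pull (a joint): How far the handle is pulled out of its sleeves, m: 0 down, stop at 0.030. A spring of 400 N/m draws it back: 17 mm is about 7 N. Lifting the freed lid by it may draw it out by up to 12 mm.
- blade: Pry blade tool, 190 mm long, 90 g. The origin is the middle of its handle (90 long x 20 wide (y) x 18 mm high (z), grey plastic); its x points along the flat steel blade, which reaches from 45 to 145 mm, 16 mm wide and 4 mm thick, at mid-height of the handle. Starts lying flat in its rest.
- blade_tip (a point): End of the steel blade, 145 mm along x from the blade tool's origin, at mid-thickness.
- rest_seat (a point): Rest for the blade, fixed: a black stand with 52 mm wide saddles at 34 mm on either side of its middle, each 14 mm long, with two cheeks 32 mm apart and 12 mm high. This point is where the middle of the tool's handle lies when it is home, 44 mm above the bench (saddle tops 35 mm, base plate 110 x 60 x 10 mm); the blade lies along its x.
- handset1_mid (a point): Black keypad phone, 120 (x) x 46 (y) x 20 mm (z), 0.13 kg; this point is its centre, 10 mm above what it lies on. z points out of the keypad side (up at the start), x towards the screen end. One to three of handset1..3 are present; the others are None for good.
- handset2_mid (a point): Black keypad phone, 120 (x) x 46 (y) x 20 mm (z), 0.13 kg; this point is its centre, 10 mm above what it lies on. z points out of the keypad side (up at the start), x towards the screen end. One to three of handset1..3 are present; the others are None for good.
- handset3_mid (a point): Black keypad phone, 120 (x) x 46 (y) x 20 mm (z), 0.13 kg; this point is its centre, 10 mm above what it lies on. z points out of the keypad side (up at the start), x towards the screen end. One to three of handset1..3 are present; the others are None for good.
- power_brick: Bystander: black power brick, 60 x 125 x 34 mm; origin under its centre.
- mouse: Bystander: black computer mouse, 110 x 62 x 30 mm; origin under its centre.

How it is judged:
On the way, in this order (a step that is already met when the one before it is completed fails the run):
1. the lid is prised off its catch (more than 0.05 rad) with the blade's tip in the pry gap (value of joint lid between 0.05 and 0.4 rad and distance between blade_tip and pry_gap below 0.05 m and value of joint pull below 0.004 m), for 0.1 s.
2. the lid is open and every handset lies flat in the case, keypad up (value of joint lid above 0.6 rad and x of handset1_mid in the frame of case_floor between -0.06 and 0.06 m and y of handset1_mid in the frame of case_floor between -0.125 and 0.125 m and z of handset1_mid in the frame of case_floor between 0 and 0.018 m and angle between each of handset1_mid, handset2_mid, handset3_mid's own z axis and vertical below 0.15 rad and x of handset2_mid in the frame of case_floor between -0.06 and 0.06 m and y of handset2_mid in the frame of case_floor between -0.125 and 0.125 m and z of handset2_mid in the frame of case_floor between 0 and 0.018 m and x of handset3_mid in the frame of case_floor between -0.06 and 0.06 m and y of handset3_mid in the frame of case_floor between -0.125 and 0.125 m and z of handset3_mid in the frame of case_floor between 0 and 0.018 m), for 0.2 s.
3. the lid is shut on its catch over the handsets (value of joint lid below 0.015 rad and x of handset1_mid in the frame of case_floor between -0.06 and 0.06 m and y of handset1_mid in the frame of case_floor between -0.125 and 0.125 m and z of handset1_mid in the frame of case_floor between 0 and 0.018 m and angle between each of handset1_mid, handset2_mid, handset3_mid's own z axis and vertical below 0.15 rad and x of handset2_mid in the frame of case_floor between -0.06 and 0.06 m and y of handset2_mid in the frame of case_floor between -0.125 and 0.125 m and z of handset2_mid in the frame of case_floor between 0 and 0.018 m and x of handset3_mid in the frame of case_floor between -0.06 and 0.06 m and y of handset3_mid in the frame of case_floor between -0.125 and 0.125 m and z of handset3_mid in the frame of case_floor between 0 and 0.018 m), for 0.3 s.
4. the handle is pulled out 13 to 21 mm and kept there for 1.2 s while the lid stays shut (value of joint lid below 0.015 rad and value of joint pull between 0.013 and 0.021 m), for 1.2 s.
At the end, for the whole second after the job is handed in: Lid shut (under 0.015 rad), handle down (under 4 mm). Every handset on the case floor, keypad up (tilt < 0.15 rad, centre within 60 mm of the middle in x and 125 mm in y, < 18 mm above the floor). Blade still and home in its rest (15 mm, 8 mm in height, 0.25 rad) (all of step 3 and value of joint pull below 0.004 m and horizontal distance between blade and rest_seat below 0.015 m and z of blade in the frame of rest_seat between -0.008 and 0.008 m and angle between the x axis of blade and the x axis of rest_seat, either way round below 0.25 rad and linear speed of blade below 0.02 m/s); the robot touches nothing.
It fails at once if the sprung handle is pulled out more than 26 mm (value of joint pull above 0.026 m).
It fails at once if the power brick is moved more than 30 mm (distance of power_brick from where it was at the start of the episode above 0.03 m).
It fails at once if the mouse is moved more than 30 mm (distance of mouse from where it was at the start of the episode above 0.03 m).
Of handset1, handset2, handset3 only 1 to 3 are there at a start; the rules pass over those that are not, and their reading is None.
At some moment in a run one of handset1, handset2, handset3 may be knocked a few centimetres aside while the robot is not near it.
It also fails if it takes over 210 s, if anything falls off the work surface, if the arm or the gripper's body presses on something with over 40 N, if the wrist force passes 120 N, or if a joint passes its speed limit or range.

## Working session

There is one attempt and no reset: what is moved stays moved. The work goes in short steps, Python scripts to look and compute and a tool call to move; the robot and the scene stay as the last step left them, time stands still between calls to the robot, and variables do not carry over. Pictures are saved under pics/ and viewed, at most 14 in all, crops included, and the job is handed in when it is done.

Besides the shell and the picture viewer there is one more tool, called after "Call:" as name([rows], argument=value, ...), one row to a line, values as JSON. servo_tool: Moves the arm, as the interface text tells. Its arguments: {"type":"object","properties":{"deltas":{"type":"array","items":{"type":"array","items":{"type":"number"}}},"squeeze":{"type":"number"}},"required":["deltas"]}

```bash
ls; mkdir -p pics; cat > h.py <<'E'
import numpy as np, cv2
from scipy.spatial.transform import Rotation as R
from station import arm
def rot(o):
    o=np.array(o,float)
    return o if o.shape==(3,3) else (R.from_euler('xyz',o).as_matrix() if o.size==3 else R.from_quat(o).as_matrix())
def world(f,p): return rot(f['orientation'])@np.array(p)+np.array(f['position'])
def save(f,n): cv2.imwrite('pics/%s.png'%n,f['color'][:,:,::-1])
def pix(f,P):
    Rm=rot(f['orientation']);return cv2.projectPoints(np.array([Rm.T@(np.array(p)-f['position']) for p in P]),np.zeros(3),np.zeros(3),np.array(f['K']),np.array(f['distortion']))[0][:,0]
def ray(f,uv,z):
    n=cv2.undistortPoints(np.array(uv,float).reshape(-1,1,2),np.array(f['K']),np.array(f['distortion']))[:,0]
    d=np.c_[n,np.ones(len(n))]@rot(f['orientation']).T; o=np.array(f['position'])
    return o+d*((z-o[2])/d[:,2])[:,None]
E
python3 - <<'E'
from h import *
print(arm.get_state())
fs={}
for c in ['top','side']:
    f=arm.grab_frame(c);save(f,c+'0');print(c,f['position'],f['orientation'],f['K'],f['distortion'])
    for n in ['case_floor','lid','pry_gap','catch','pull_grip','blade','blade_tip','rest_seat','handset1_mid','power_brick','mouse','lid_hinge']:
        try: print(n,[(np.round(world(f,d['at']),3).tolist(),round(d['conf'],2)) for d in arm.recognise(n,f)][:5])
        except Exception as e: print(n,e)
E
```

```text
pics
{'t': 0.0, 'q': array([ 1.43105594e+00,  3.59405531e-01,  1.10785308e-02, -3.53395000e-04,
       -1.22410688e+00, -2.88101548e-01]), 'qd': array([ 0.00183653,  0.00063194, -0.00014833,  0.00226161, -0.00131616,
       -0.0017912 ]), 'joint_efforts': array([ 2.62803725e-03, -5.82729685e+01,  2.93050289e+01,  6.99738890e+00,
        6.93943395e-03, -1.58527764e-04]), 'eef_pos': array([0.27986229, 0.61364804, 0.18741866]), 'ee_rot': array([ 3.13992819e+00, -1.46806575e-04, -4.27962167e-01]), 'force': array([0.20813028, 0.37562803, 0.68097117]), 'moment': array([-0.01836677, -0.02788046,  0.0293473 ]), 'gripper_force': 0.0, 'width': 0.08766223541911239}
top [ 0.39912412 -0.04618898  1.10138633] [-3.00912334 -0.01103429 -1.55878935] [[481.56272804   0.         316.60756529]
 [  0.         481.56272804 196.69295532]
 [  0.           0.           1.        ]] [-0.00986081  0.          0.          0.          0.        ]
case_floor [([0.568, 0.166, 0.124], 0.78)]
lid [([0.571, 0.174, 0.123], 0.71)]
pry_gap [([0.565, 0.17, 0.121], 0.75)]
catch []
pull_grip [([0.565, 0.128, 0.168], 0.82)
[... 603 characters left out ...]
 0.          0.          0.          0.        ]
case_floor [([0.549, 0.109, 0.127], 0.95)]
lid [([0.551, 0.139, 0.121], 0.62)]
pry_gap [([0.551, 0.107, 0.122], 0.85)]
catch [([0.548, 0.108, 0.128], 0.97)]
pull_grip [([0.422, -0.39, 0.019], 0.69), ([0.564, 0.122, 0.164], 0.62)]
blade [([0.421, -0.126, 0.05], 0.69)]
blade_tip [([0.417, -0.128, 0.047], 0.97), ([0.555, -0.399, 0.018], 0.58)]
rest_seat [([0.416, -0.179, 0.009], 0.64), ([0.693, -0.059, 0.033], 0.36)]
handset1_mid [([0.556, -0.402, 0.021], 0.83)]
power_brick [([0.696, -0.06, 0.034], 0.94), ([0.419, -0.127, 0.044], 0.16)]
mouse [([0.376, -0.009, 0.026], 0.74), ([0.556, 0.146, 0.126], 0.44)]
lid_hinge [([0.556, 0.143, 0.125], 0.63)]
```

View pics/top0.png

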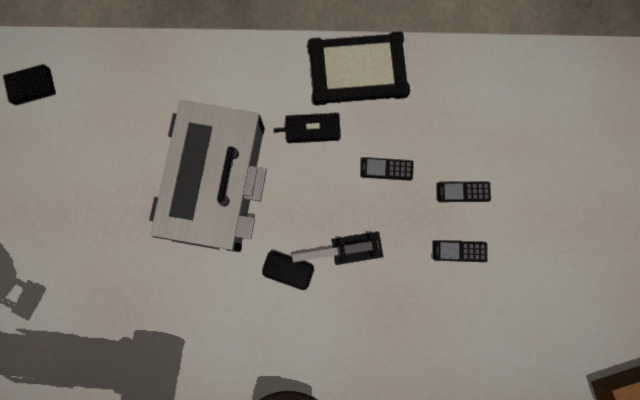

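View pics/side0.png

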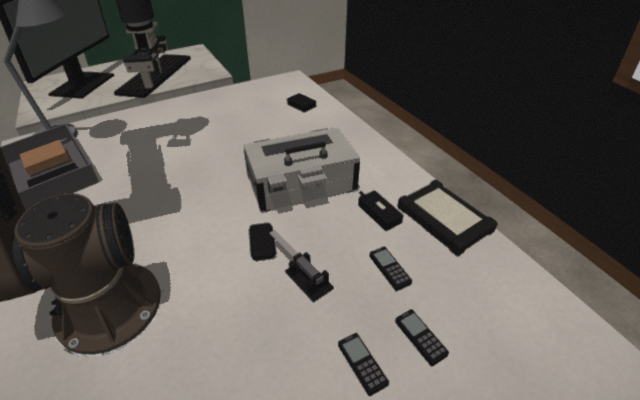

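The top view shows the case at (205,175), with the ledge and lip at (255,184) and the catch at (245,226). The handle bar runs from (235,152) to (223,201). The blade's handle is at (360,247) and its tip at (292,255), and the phones are at (387,168), (463,191) and (460,251). I'll enlarge this for exact numbers.

```bash
python3 - <<'E'
from h import *
f=arm.grab_frame('top')
im=f['color'][:,:,::-1]
a=cv2.resize(im[90:260,140:280],None,fx=3.4,fy=3.4,interpolation=cv2.INTER_CUBIC)
b=cv2.resize(im[225:275,285:390],None,fx=3,fy=3,interpolation=cv2.INTER_CUBIC)
o=np.zeros((578,800,3),np.uint8);o[:a.shape[0],:a.shape[1]]=a;o[:150,480:795]=b
g=arm.grab_frame('side');c=cv2.resize(g['color'][125:215,235:365,::-1],None,fx=2.4,fy=2.4,interpolation=cv2.INTER_CUBIC);o[200:200+c.shape[0],480:480+c.shape[1]]=c
o=cv2.convertScaleAbs(o,alpha=1.5);cv2.imwrite('pics/crop1.png',o)
gray=cv2.cvtColor(im,cv2.COLOR_BGR2GRAY)
for (x,y) in [(387,168),(463,191),(460,251)]:
    m=np.zeros_like(gray);s=np.s_[y-25:y+25,x-40:x+40]
    sub=gray[s];bg=np.median(sub);t=cv2.morphologyEx((sub<bg*0.72).astype(np.uint8),cv2.MORPH_CLOSE,np.ones((9,9)))
    cs,_=cv2.findContours(t,cv2.RETR_EXTERNAL,cv2.CHAIN_APPROX_NONE)
    c=min([c for c in cs if cv2.contourArea(c)>200],key=lambda c:np.linalg.norm(np.mean(c[:,0],0)-[40,25]))
    r=cv2.boxPoints(cv2.minAreaRect(c))+[x-40,y-25]
    P=ray(f,r,0.015); e=[P[1]-P[0],P[2]-P[1]];l=max(e,key=np.linalg.norm)
    print(np.round(P.mean(0),4),[round(np.linalg.norm(k),3) for k in e],'long axis deg',round(np.degrees(np.arctan2(l[1],l[0]))%180,1))
for n in ['handset1_mid','handset2_mid','handset3_mid']:
    print([(np.round(world(f,d['at']),3).tolist(),round(d['conf'],2)) for d in arm.recognise(n,f)][:4])
E
```

```text
[ 0.6118 -0.2155  0.015 ] [np.float64(0.049), np.float64(0.124)] long axis deg 87.0
[ 0.5606 -0.3915  0.015 ] [np.float64(0.125), np.float64(0.049)] long axis deg 90.8
[ 0.4259 -0.3791  0.015 ] [np.float64(0.048), np.float64(0.127)] long axis deg 88.7
[([0.56, -0.394, 0.019], 0.83)]
[([0.613, -0.215, 0.017], 0.9)]
[([0.422, -0.38, 0.024], 0.84)]
```

View pics/crop1.png

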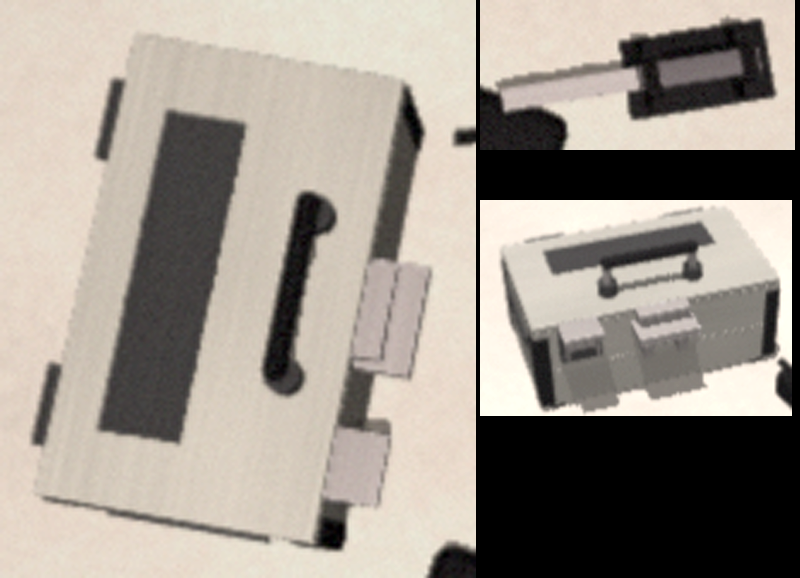

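```bash
python3 - <<'E'
from h import *
f=arm.grab_frame('top')
cv=lambda c,o,s:np.array(c,float)/s+o-0.5+0.5/s
A=ray(f,cv([(138,35),(408,82),(318,542),(42,495)],(140,90),3.4),0.123)
print(np.round(A,4)); c=A.mean(0)
ey=((A[3]-A[0])+(A[2]-A[1]));ex=((A[0]-A[1])+(A[3]-A[2]))
print('len',np.linalg.norm(ey)/2,np.linalg.norm(ex)/2,'yaw from ey',np.degrees(np.arctan2(ey[1],ey[0]))+90,'from ex',np.degrees(np.arctan2(ex[1],ex[0])))
yaw=np.arctan2(ey[1],ey[0])+np.pi/2
X=np.array([np.cos(yaw),np.sin(yaw),0]);Y=np.array([-np.sin(yaw),np.cos(yaw),0])
c[2]=0
print('centre',c)
B=ray(f,cv([(309,196),(277,373)],(140,90),3.4),0.168);print('bar ends',B,'mid in case',[(B.mean(0)-c)@X,(B.mean(0)-c)@Y],'len',np.linalg.norm(B[0]-B[1]))
L=ray(f,cv([(433,266),(408,379)],(140,90),3.4),0.105);print('ledge outer',[( (l-c)@X,(l-c)@Y) for l in L])
L=ray(f,cv([(400,264),(382,361)],(140,90),3.4),0.12);print('lip outer',[( (l-c)@X,(l-c)@Y) for l in L])
# blade
T=ray(f,cv([(502,85),(502,109),(637,67),(637,90)],(285-160,225),3),0.046);print('blade',np.round(T,4))
H=ray(f,cv([(657,66),(659,89),(741,52),(742,76)],(285-160,225),3),0.053);print('handle',np.round(H,4))
t=T[:2].mean(0);h=H.mean(0);d=t-h;print('tip',t,'mid h',h,np.linalg.norm(d),'yaw',np.degrees(np.arctan2(d[1],d[0])))
bd=T[:2].mean(0)-T[2:].mean(0);print('yaw2',np.degrees(np.arctan2(bd[1],bd[0])))
g=arm.grab_frame('side');sc=lambda c:cv(c,(235-200,125-200/2.4),2.4)
# side: project candidate gap heights
for z in [0.095,0.1,0.105,0.11,0.115]:
    p=pix(g,[c-X*0.120+Y*s+[0,0,z] for s in (-.035,.035)]);print(z,'ledge corners crop',np.round((p+.5-[35,125-200/2.4])*2.4-.5,0).tolist())
    p=pix(g,[c-X*0.103+Y*s+[0,0,z] for s in (-.03,.03)]);print(z,'lip corners crop',np.round((p+.5-[35,125-200/2.4])*2.4-.5,0).tolist())
im=cv2.convertScaleAbs(cv2.resize(g['color'][145:215,240:345,::-1],None,fx=7.5,fy=7.5,interpolation=cv2.INTER_CUBIC),alpha=1.8);cv2.imwrite('pics/lip.png',im)
for z in [0.095,0.1,0.105,0.11,0.115,.12]:
    p=pix(g,[c-X*0.120+Y*s+[0,0,z] for s in (-.035,.035)]+[c-X*0.103+Y*s+[0,0,z] for s in (-.03,.03)]);print(z,np.round((p+.5-[240,145])*7.5-.5,0).tolist())
E
```

```text
[[0.7309 0.2337 0.123 ]
 [0.7034 0.0661 0.123 ]
 [0.4208 0.1116 0.123 ]
 [0.4465 0.2766 0.123 ]]
len 0.28693176429401035 0.1684240374980871 yaw from ey 261.12992036962976 from ex 80.90408060345862
centre [0.57538047 0.17199804 0.        ]
bar ends [[0.6199627  0.11657176 0.168     ]
 [0.51587571 0.13119144 0.168     ]] mid in case [np.float64(0.04869148030257785), np.float64(4.72578024801123e-05)] len 0.10510868494258248
ledge outer [(np.float64(0.11859086919659897), np.float64(0.03503630124284053)), (np.float64(0.11614346066287635), np.float64(-0.03678273279737552))]
lip outer [(np.float64(0.10044492237542646), np.float64(0.03023847418461116)), (np.float64(0.10059244762670203), np.float64(-0.03019581388956512))]
blade [[ 0.4156 -0.0041  0.046 ]
 [ 0.3983 -0.0044  0.046 ]
 [ 0.4298 -0.102   0.046 ]
 [ 0.4131 -0.1021  0.046 ]]
handle [[ 0.4305 -0.1161  0.053 ]
 [ 0.414  -0.1176  0.053 ]
 [ 0.4413 -0.1769  0.053 ]
 [ 0.424  -0.1776  0.053 ]]
tip [ 0.40692539 -0.00423874  0.046     ] mid h [ 0.42742452 -0.14701722  0.053     ] 0.1444122921595796 yaw 98.17029090995885
yaw2 98.44949628136
[... 293 characters left out ...]
ip corners crop [[591.0, 234.0], [637.0, 226.0]]
0.11 ledge corners crop [[583.0, 225.0], [636.0, 215.0]]
0.11 lip corners crop [[591.0, 231.0], [636.0, 222.0]]
0.115 ledge corners crop [[583.0, 221.0], [636.0, 212.0]]
0.115 lip corners crop [[590.0, 228.0], [636.0, 219.0]]
0.095 [[288.0, -40.0], [452.0, -70.0], [311.0, -20.0], [453.0, -47.0]]
0.1 [[287.0, -50.0], [452.0, -81.0], [311.0, -31.0], [453.0, -58.0]]
0.105 [[287.0, -61.0], [452.0, -91.0], [310.0, -41.0], [453.0, -68.0]]
0.11 [[286.0, -71.0], [451.0, -102.0], [309.0, -52.0], [452.0, -79.0]]
0.115 [[285.0, -82.0], [451.0, -112.0], [308.0, -63.0], [452.0, -89.0]]
0.12 [[284.0, -92.0], [451.0, -123.0], [308.0, -74.0], [452.0, -100.0]]
```

View pics/lip.png

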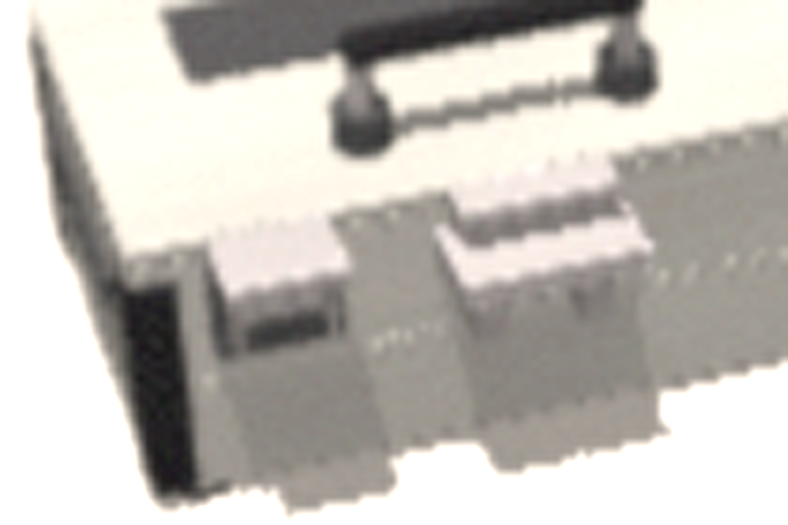

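```bash
cat >> h.py <<'E'
C=np.array([0.5754,0.172,0]);yw=np.radians(81.1)
CX=np.array([np.cos(yw),np.sin(yw),0]);CY=np.array([-np.sin(yw),np.cos(yw),0])
def case(x,y,z): return C+CX*x+CY*y+[0,0,z]
E
python3 - <<'E'
from h import *
g=arm.grab_frame('side')
for z in [0.095,0.1,0.105,0.11,0.115,.12,.125]:
    p=pix(g,[case(-.12,.035,z),case(-.12,-.035,z),case(-.103,.03,z),case(-.103,-.03,z)]);print(z,np.round((p+.5-[240,145])*7.5-.5,0).tolist())
for p in [(0,0,.06),(-.12,0,.1),(-.05,0,.163)]: print(p,case(*p))
w=arm.grab_frame('wrist');s=arm.get_state();Rt=rot(s['ee_rot']);print('wristcam in tool',Rt.T@(np.array(w['position'])-s['eef_pos']),Rt.T@rot(w['orientation']),w['K'])
E
```

```text
0.095 [[471.0, 313.0], [659.0, 271.0], [469.0, 281.0], [629.0, 246.0]]
0.1 [[471.0, 302.0], [660.0, 260.0], [469.0, 270.0], [630.0, 235.0]]
0.105 [[470.0, 291.0], [660.0, 249.0], [469.0, 259.0], [630.0, 224.0]]
0.11 [[470.0, 280.0], [660.0, 238.0], [468.0, 248.0], [630.0, 213.0]]
0.115 [[469.0, 268.0], [660.0, 226.0], [468.0, 236.0], [630.0, 201.0]]
0.12 [[469.0, 257.0], [661.0, 215.0], [468.0, 225.0], [630.0, 190.0]]
0.125 [[469.0, 245.0], [661.0, 204.0], [467.0, 214.0], [630.0, 179.0]]
(0, 0, 0.06) [0.5754 0.172  0.06  ]
(-0.12, 0, 0.1) [0.55683475 0.05344482 0.1       ]
(-0.05, 0, 0.163) [0.56766448 0.12260201 0.163     ]
wristcam in tool [ 0.07679159  0.00056004 -0.19583327] [[-1.30453394e-03 -9.58738663e-01 -2.84285902e-01]
 [ 9.99998941e-01 -1.43401366e-03  2.47327725e-04]
 [-6.44792520e-04 -2.84285278e-01  9.58739519e-01]] [[298.03117874   0.         315.60557628]
 [  0.         298.03117874 201.90373711]
 [  0.           0.           1.        ]]
```

Call:
servo_tool([
  [-1, 0, 0, -14, 0, 0, 7.15],
  [-1, 0, 0, -14, 0, 0, 7.15],
  [-1, 0, 0, -14, 0, 0, 7.15],
  [-1, 0, 0, -14, 0, 0, 7.15],
  [-1, 0, 0, -14, 0, 0, 7.15],
  [-1, 0, 0, -14, 0, 0, 7.15],
  [-1, 0, 0, -14, 0, 0, 7.15],
  [-1, 0, 0, -14, 0, 0, 7.15],
], squeeze=40)

```text
t: 2.42
eef_pos: [0.28, 0.6141, 0.3011]
ee_rot: [-3.142, 0.0, -1.432]
force: [0.4, 0.3, -0.6]
width: 0.0879
gripper_force: 0.0
```

Call:
servo_tool([
  [-1, 38, -1.8, 0, 0, 0, 0],
  [-1, 38, -1.8, 0, 0, 0, 0],
  [-1, 38, -1.8, 0, 0, 0, 0],
  [-1, 38, -1.8, 0, 0, 0, 0],
  [-1, 38, -1.8, 0, 0, 0, 0],
  [-1, 38, -1.8, 0, 0, 0, 0],
  [-1, 38, -1.8, 0, 0, 0, 0],
  [-1, 38, -1.8, 0, 0, 0, 0],
  [-1, 38, -1.8, 0, 0, 0, 0],
  [-1, 38, -1.8, 0, 0, 0, 0],
  [-1, 38, -1.8, 0, 0, 0, 0],
  [-1, 38, -1.8, 0, 0, 0, 0],
  [-1, 38, -1.8, 0, 0, 0, 0],
  [-1, 38, -1.8, 0, 0, 0, 0],
  [-1, 38, -1.8, 0, 0, 0, 0],
  [-1, 38, -1.8, 0, 0, 0, 0],
  [-1, 38, -1.8, 0, 0, 0, 0],
  [-1, 38, -1.8, 0, 0, 0, 0],
  [-1, 38, -1.8, 0, 0, 0, 0],
  [-1, 0, 0, 0, 0, 0, 0],
])

```text
t: 4.08
eef_pos: [0.4179, -0.1008, 0.3003]
ee_rot: [3.141, -0.001, -1.432]
force: [0.5, 1.1, 0.4]
width: 0.0875
gripper_force: 0.0
```

```bash
cat >> h.py <<'E'
def to(P,yaw=None,rpy=None):
    "needed shift (mm, tool axes now) and turn (deg) to TCP target"
    s=arm.get_state();Rt=rot(s['ee_rot'])
    d=Rt.T@(np.array(P)-s['eef_pos'])*1000
    Rg=Rt if yaw is None and rpy is None else R.from_euler('xyz',rpy if rpy is not None else [np.pi,0,np.radians(yaw)]).as_matrix()
    a=np.degrees(R.from_matrix(Rt.T@Rg).as_rotvec())
    print('pos',np.round(s['eef_pos'],4),'rpy',np.round(np.degrees(s['ee_rot']),1),'shift',np.round(d,1),'turn',np.round(a,2),'F',np.round(s['force'],1),'w',round(s['width'],4),'t',round(s['t'],1))
E
python3 - <<'E'
from h import *
to([.4274,-.147,.15],-81.7)
w=arm.grab_frame('wrist');save(w,'w1')
print(np.round(pix(w,[[.4274,-.147,.053],[.4069,-.0042,.046]]),0))
for n in ['blade','blade_tip','rest_seat']: print(n,[(np.round(world(w,d['at']),3).tolist(),round(d['conf'],2)) for d in arm.recognise(n,w)][:3])
E
```

```text
pos [ 0.4179 -0.1008  0.3003] rpy [ 1.80e+02 -1.00e-01 -8.21e+01] shift [ 46.9  -3.1 150.3] turn [ 0.05 -0.07 -0.37] F [0.5 1.1 0.4] w 0.0875 t 4.1
[[313. 136.]
 [314. 227.]]
blade [([0.424, -0.12, 0.05], 0.88), ([0.49, 0.116, 0.12], 0.34)]
blade_tip [([0.42, -0.117, 0.055], 0.82)]
rest_seat [([0.43, -0.157, 0.013], 0.69)]
```

View pics/w1.png

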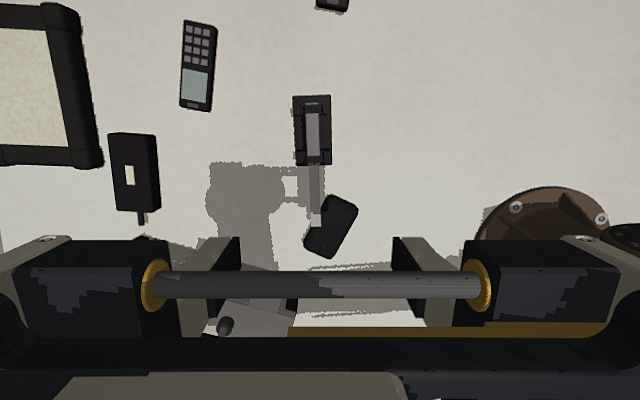

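The handle is at (312,135), as predicted, and the tip is at about (315,227), so the estimate agrees. I'll go down and grip.

Call:
servo_tool([
  [-1, 15.7, -1, 30, 0, 0, 0],
  [-1, 15.7, -1, 30, 0, 0, 0],
  [-1, 15.6, -1, 30, 0, 0, 0],
  [-1, 0, 0, 30, 0, 0, 0],
  [-1, 0, 0, 30, 0, 0, 0],
  [-1, 0, 0, 25, 0, 0, 0],
  [-1, 0, 0, 25, 0, 0, 0],
  [-1, 0, 0, 25, 0, 0, 0],
  [-1, 0, 0, 20, 0, 0, 0],
  [-1, 0, 0, 15, 0, 0, 0],
  [-1, 0, 0, 10, 0, 0, 0],
  [-1, 0, 0, 5, 0, 0, 0],
  [-1, 0, 0, 0, 0, 0, 0],
  [0, 0, 0, 0, 0, 0, 0],
  [1, 0, 0, 0, 0, 0, 0],
  [1, 0, 0, 0, 0, 0, 0],
  [1, 0, 0, 0, 0, 0, 0],
  [1, 0, 0, 0, 0, 0, 0],
  [1, 0, 0, 0, 0, 0, 0],
  [1, 0, 0, 0, 0, 0, 0],
], squeeze=40)

```text
t: 5.95
eef_pos: [0.4278, -0.1415, 0.0255]
ee_rot: [-3.141, -0.0, -1.426]
force: [-0.1, 0.0, 0.6]
width: 0.0467
gripper_force: 0.0
```

Call:
servo_tool([
  [1, 0, 0, 0, 0, 0, 0],
  [1, 0, 0, 0, 0, 0, 0],
  [1, 0, 0, 0, 0, 0, 0],
  [1, 0, 0, 0, 0, 0, 0],
])

```text
t: 6.28
eef_pos: [0.4277, -0.1415, 0.0253]
ee_rot: [3.141, -0.0, -1.426]
force: [0.6, -1.1, -0.4]
width: 0.0198
gripper_force: 0.0
```

Call:
servo_tool([
  [1, 0, 0, 0, 0, 0, 0],
  [1, 0, 0, 0, 0, 0, 0],
  [1, 0, 0, 0, 0, 0, 0],
  [1, 0, 0, -8, 0, 0, 0],
  [1, 0, 0, -15, 0, 0, 0],
  [1, 0, 0, -20, 0, 0, 0],
  [1, 0, 0, -20, 0, 0, 0],
  [1, 0, 0, -20, 0, 0, 0],
  [1, 0, 0, 0, 0, 0, 0],
])

```text
t: 7.03
eef_pos: [0.4303, -0.1417, 0.1127]
ee_rot: [-3.135, -0.001, -1.425]
force: [1.1, 0.0, -0.2]
width: 0.0005
gripper_force: 0.0
```

```bash
python3 - <<'E'
from h import *
s=arm.get_state();print(s['gripper_force'],s['width'])
# grasp point to tip distance ~ 0.145-0.0055
p=case(-.20-.1395,0,.110-.019);print('pre',p)
to(p,81.1-180)
f=arm.grab_frame('top');cv2.imwrite('pics/b1.png',cv2.convertScaleAbs(cv2.resize(f['color'][180:300,230:400,::-1],None,fx=4,fy=4,interpolation=2),alpha=1.5))
E
```

```text
0.0 0.0004871713427166603
pre [ 0.52287582 -0.16341237  0.091     ]
pos [ 0.4303 -0.1417  0.1127] rpy [-1.796e+02 -1.000e-01 -8.170e+01] shift [ 34.9 -88.3  22.3] turn [-0.37 -0.02 17.24] F [ 1.1  0.  -0.2] w 0.0005 t 7.0
```

View pics/b1.png

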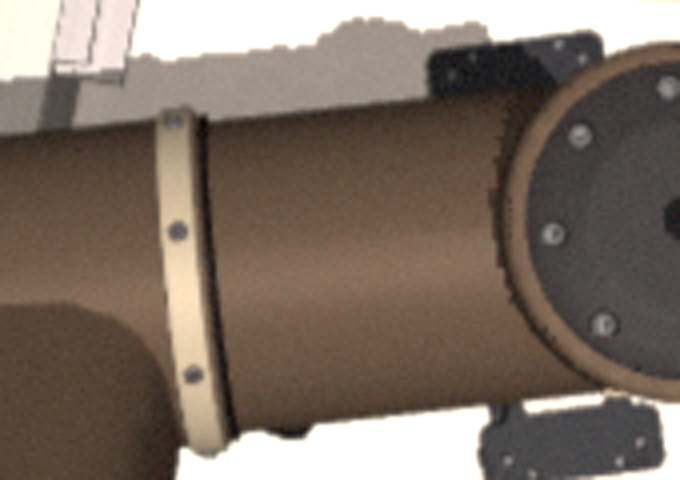

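The arm hides the handle at this angle, but the fingers shut to 0.5 mm, so the grip missed. I'll check the wrist and side views.

```bash
python3 - <<'E'
from h import *
w=arm.grab_frame('wrist');g=arm.grab_frame('side')
o=np.zeros((600,640,3),np.uint8);o[:300,:]=w['color'][0:300,:,::-1]
o[300:]=cv2.resize(g['color'][200:320,220:400,::-1],None,fx=2.5,fy=2.5,interpolation=2)[:300,:].shape and np.pad(cv2.resize(g['color'][200:320,220:400,::-1],None,fx=2.5,fy=2.5,interpolation=2),((0,0),(0,190),(0,0)))
cv2.imwrite('pics/b2.png',o)
for n in ['blade','blade_tip','rest_seat']:
    for F in (w,g): print(n,[(np.round(world(F,d['at']),3).tolist(),round(d['conf'],2)) for d in arm.recognise(n,F)][:3])
E
```

```text
blade [([0.43, -0.152, 0.049], 0.76)]
blade [([0.423, -0.134, 0.053], 0.83)]
blade_tip [([0.426, -0.151, 0.053], 0.97)]
blade_tip [([0.423, -0.134, 0.052], 0.94)]
rest_seat []
rest_seat [([0.416, -0.179, 0.008], 0.65)]
```

View pics/b2.png

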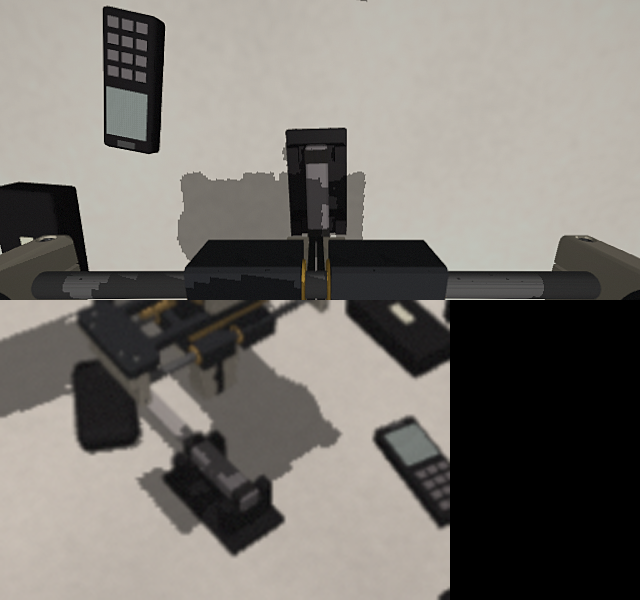

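The blade is still seated in its rest, with the handle at about (317,185) in the wrist part of the picture and in line with the fingers. I'll go down again and check the grip force before lifting.

Call:
servo_tool([
  [-1, 0, 0, 0, 0, 0, 0],
  [-1, 0, 0, 0, 0, 0, 0],
  [-1, 0, 0, 0, 0, 0, 0],
  [-1, 0, 0, 0, 0, 0, 0],
  [-1, 0, 0, 0, 0, 0, 0],
  [-1, 0, 0, 0, 0, 0, 0],
  [-1, 0, 0, 0, 0, 0, 0],
  [-1, 0, 0, 0, 0, 0, 0],
  [-1, 5, 2, 30, 0, 0, 0],
  [-1, 0, 0, 25, 0, 0, 0],
  [-1, 0, 0, 15, 0, 0, 0],
  [-1, 0, 0, 10, 0, 0, 0],
  [-1, 0, 0, 7, 0, 0, 0],
  [-1, 0, 0, 0, 0, 0, 0],
  [1, 0, 0, 0, 0, 0, 0],
  [1, 0, 0, 0, 0, 0, 0],
  [1, 0, 0, 0, 0, 0, 0],
  [1, 0, 0, 0, 0, 0, 0],
  [1, 0, 0, 0, 0, 0, 0],
  [1, 0, 0, 0, 0, 0, 0],
], squeeze=50)

```text
t: 9.15
eef_pos: [0.4267, -0.1467, 0.0217]
ee_rot: [-3.141, -0.0, -1.426]
force: [-0.1, 0.2, -0.9]
width: 0.0529
gripper_force: 0.0
```

Call:
servo_tool([
  [1, 0, 0, 0, 0, 0, 0],
  [1, 0, 0, 0, 0, 0, 0],
  [1, 0, 0, 0, 0, 0, 0],
  [1, 0, 0, 0, 0, 0, 0],
  [1, 0, 0, 0, 0, 0, 0],
  [1, 0, 0, 0, 0, 0, 0],
])

```text
t: 9.65
eef_pos: [0.4264, -0.1467, 0.0213]
ee_rot: [3.141, 0.0, -1.426]
force: [-0.4, 1.2, 1.0]
width: 0.013
gripper_force: 0.0
```

Call:
servo_tool([
  [1, 0, 0, 0, 0, 0, 0],
  [1, 0, 0, 0, 0, 0, 0],
  [1, 0, 0, 0, 0, 0, 0],
])

```text
t: 9.9
eef_pos: [0.4264, -0.1467, 0.0213]
ee_rot: [3.142, 0.0, -1.426]
force: [0.3, -0.9, 0.5]
width: 0.0006
gripper_force: 0.0
```

```bash
python3 - <<'E'
from h import *
w=arm.grab_frame('wrist');g=arm.grab_frame('side')
o=np.zeros((600,640,3),np.uint8);o[:300,:]=w['color'][0:300,:,::-1]
o[300:]=np.pad(cv2.resize(g['color'][180:300,200:400,::-1],None,fx=2.5,fy=2.5,interpolation=2),((0,0),(0,140),(0,0)))
cv2.imwrite('pics/b3.png',o)
for F in (w,g): print([(np.round(world(F,d['at']),3).tolist(),round(d['conf'],2)) for d in arm.recognise('blade',F)][:3])
s=arm.get_state();print(s['eef_pos'],pix(g,[s['eef_pos'],[.4274,-.147,.053]]))
E
```

```text
[([0.433, -0.174, 0.049], 0.63), ([0.603, -0.213, 0.021], 0.5)]
[([0.425, -0.162, 0.046], 0.56), ([0.556, -0.4, 0.021], 0.48)]
[ 0.42647145 -0.14670034  0.02136201] [[306.56457157 273.82498379]
 [306.73368112 264.97380457]]
```

View pics/b3.png

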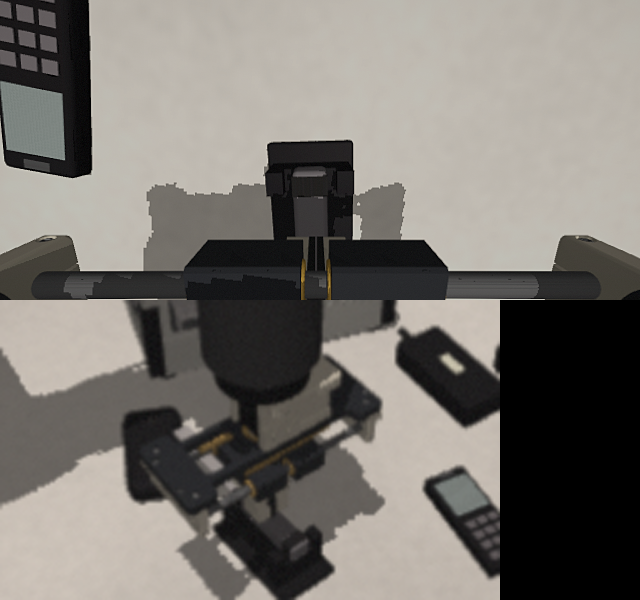

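```bash
python3 - <<'E'
from h import *
w=arm.grab_frame('wrist');g=arm.grab_frame('side')
o=np.zeros((600,800,3),np.uint8)
o[:,:400]=cv2.resize(g['color'][210:300,270:330,::-1],(400,600),interpolation=2)
o[:450,400:]=cv2.resize(w['color'][135:285,250:383,::-1],(400,450),interpolation=2)
s=arm.get_state();Rt=rot(s['ee_rot'])
P=[s['eef_pos'],s['eef_pos']+Rt@[0,0,-.019]]
print((pix(g,P)-[270,210])*6.67, (pix(w,P)-[250,135])*3+[400,0])
cv2.imwrite('pics/b4.png',cv2.convertScaleAbs(o,alpha=2.2))
E
```

```text
[[243.90387735 425.74025202]
 [242.86757505 390.88893972]] [[595.27833244 279.5731819 ]
 [595.17851547 312.26206628]]
```

View pics/b4.png

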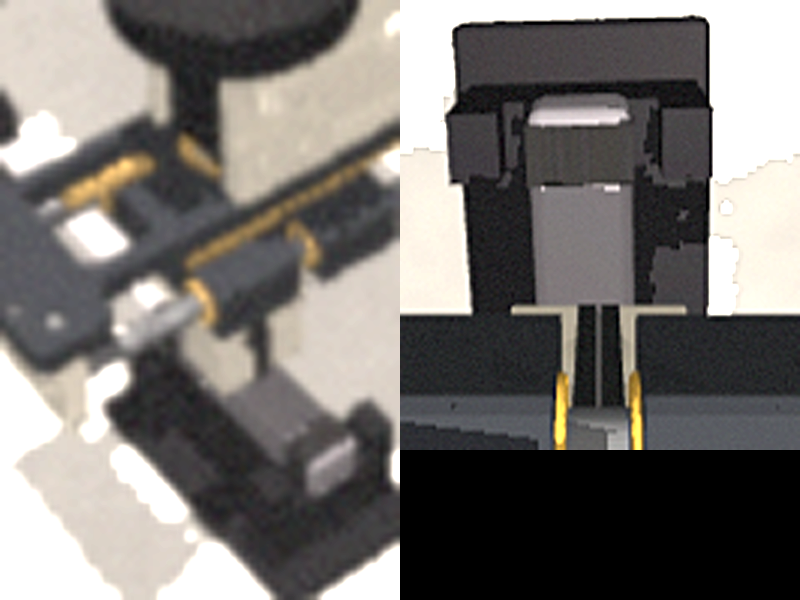

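The fingers are drawn going into the handle at about (598,310) with no contact force, so there was no real grip. I'll reopen, shift a little, and close more gently.

Call:
servo_tool([
  [-1, 0, 0, 0, 0, 0, 0],
  [-1, 0, 0, 0, 0, 0, 0],
  [-1, 0, 0, 0, 0, 0, 0],
  [-1, 0, 0, 0, 0, 0, 0],
  [-1, 0, 0, 0, 0, 0, 0],
  [-1, 0, 0, 0, 0, 0, 0],
  [-1, 2, 0, -6, 0, 0, 0],
  [-1, 0, 0, 0, 0, 0, 0],
], squeeze=20)

```text
t: 10.87
eef_pos: [0.4274, -0.1489, 0.0283]
ee_rot: [-3.141, -0.0, -1.426]
force: [1.5, 0.4, 0.2]
width: 0.0485
gripper_force: 0.0
```

Call:
servo_tool([
  [0.4, 0, 0, 0, 0, 0, 0],
  [0.4, 0, 0, 0, 0, 0, 0],
  [0.4, 0, 0, 0, 0, 0, 0],
  [0.4, 0, 0, 0, 0, 0, 0],
  [0.4, 0, 0, 0, 0, 0, 0],
  [0.4, 0, 0, 0, 0, 0, 0],
  [0.5, 0, 0, 0, 0, 0, 0],
  [0.6, 0, 0, 0, 0, 0, 0],
  [0.7, 0, 0, 0, 0, 0, 0],
  [0.7, 0, 0, 0, 0, 0, 0],
])

```text
t: 11.7
eef_pos: [0.4267, -0.1487, 0.0273]
ee_rot: [3.142, 0.0, -1.426]
force: [0.2, -0.7, -0.9]
width: 0.0139
gripper_force: 0.0
```

Call:
servo_tool([
  [1, 0, 0, -20, 0, 0, 0],
  [1, 0, 0, -20, 0, 0, 0],
  [1, 0, 0, 0, 0, 0, 0],
  [1, 0, 0, 0, 0, 0, 0],
  [1, 0, 0, 5, 0, 0, 0],
  [1, 0, 0, 4, 0, 0, 0],
  [1, 0, 0, 2, 0, 0, 0],
  [1, 0, 0, 2, 0, 0, 0],
  [1, 0, 0, 2, 0, 0, 0],
])

```text
t: 12.45
eef_pos: [0.4263, -0.1487, 0.0516]
ee_rot: [3.14, 0.0, -1.426]
force: [-1.0, 0.2, -0.1]
width: 0.0005
gripper_force: 0.0
```

Call:
servo_tool([
  [1, 0, 0, 2, 0, 0, 0],
  [1, 0, 0, 1, 0, 0, 0],
  [1, 0, 0, 0, 0, 0, 0],
])

```text
t: 12.7
eef_pos: [0.4265, -0.1487, 0.049]
ee_rot: [3.141, 0.0, -1.426]
force: [-0.8, 0.2, -0.6]
width: 0.0002
gripper_force: 0.0
```

```bash
python3 - <<'E'
from h import *
g=arm.grab_frame('side');w=arm.grab_frame('wrist')
print(pix(g,[[.4303,-.1417,.1127],[.4303,-.1417,.1427],[.4303,-.1417,.1827]]))
s=arm.get_state();Rt=rot(s['ee_rot']);print(s)
P=[s['eef_pos']+Rt@[a,b,c] for a in(-.0095,.0095) for b in (-.012,.012) for c in (0,-.03)];print(pix(w,P).round())
for F in (w,g): print([(np.round(world(F,d['at']),3).tolist(),round(d['conf'],2)) for d in arm.recognise('blade',F)][:3])
E
python3 - <<'E'
import cv2
a=cv2.imread('pics/b2.png');o=cv2.resize(a[300:500,80:300],None,fx=3,fy=3,interpolation=2);cv2.imwrite('pics/b5.png',cv2.convertScaleAbs(o,alpha=2))
E
```

```text
[[306.29437286 245.03345789]
 [306.02942787 235.40191671]
 [305.65875724 221.79468609]]
{'t': 12.8, 'q': array([ 1.03127003e-01,  1.37896800e-01, -6.51429664e-01,  4.61008572e-05,
       -7.81507889e-01,  4.15786968e-02]), 'qd': array([ 1.01758557e-03, -3.12787238e-03,  2.79127205e-03,  8.35130634e-04,
       -8.23690756e-05, -7.72206625e-04]), 'joint_efforts': array([-3.58541605e-03, -3.31101859e+01,  2.18961471e+01,  5.21384194e+00,
        4.93463594e-02, -1.98136840e-04]), 'eef_pos': array([ 0.42678294, -0.1486685 ,  0.04935449]), 'ee_rot': array([ 3.14155331e+00, -3.08612289e-05, -1.42605790e+00]), 'force': array([ 0.0439777 , -0.72530388, -0.39876112]), 'moment': array([ 0.04690658, -0.02122677,  0.04354677]), 'gripper_force': 0.0, 'width': 0.00016314810366396218}
[[298. 241.]
 [295. 261.]
 [332. 241.]
 [334. 261.]
 [298. 216.]
 [295. 232.]
 [332. 215.]
 [335. 232.]]
[([0.43, -0.169, 0.053], 0.81)]
[([0.424, -0.149, 0.056], 0.72), ([0.696, -0.058, 0.032], 0.46)]
```

View pics/b5.png

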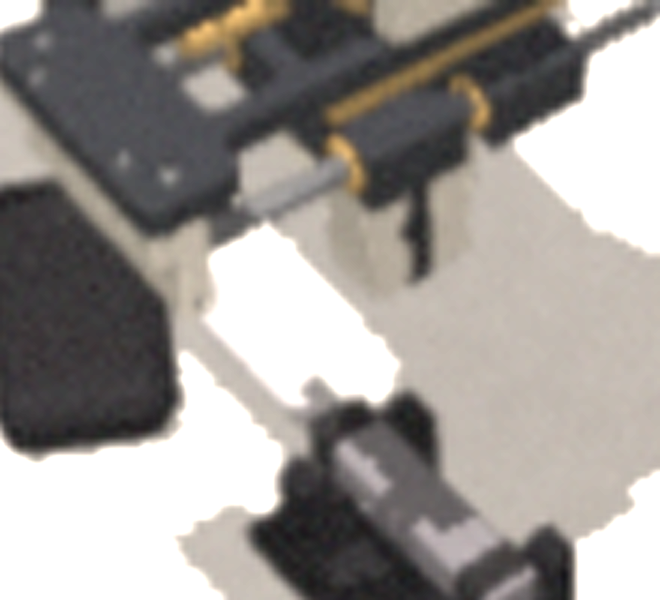

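In this crop the fingertips end at (410,285), while the reported TCP projects to (407,337). The real tips are therefore some 20–30 mm behind the stated TCP. I'll calibrate by touching the handle's top gently.

Call:
servo_tool([
  [1, 0, 0, 10, 0, 0, 0],
  [1, 0, 0, 8, 0, 0, 0],
  [1, 0, 0, 4, 0, 0, 0],
  [1, 0, 0, 2, 0, 0, 0],
  [1, 0, 0, 2, 0, 0, 0],
  [1, 0, 0, 0, 0, 0, 0],
])

```text
t: 13.4
eef_pos: [0.4266, -0.1487, 0.0231]
ee_rot: [3.141, 0.0, -1.426]
force: [0.8, -0.2, 0.3]
width: 0.0004
gripper_force: 0.0
```

Call:
servo_tool([
  [1, 0, 0, 2, 0, 0, 0],
  [1, 0, 0, 1, 0, 0, 0],
  [1, 0, 0, 0, 0, 0, 0],
])

```text
t: 13.65
eef_pos: [0.4267, -0.1487, 0.0203]
ee_rot: [3.142, -0.0, -1.426]
force: [0.3, -0.3, 0.8]
width: 0.0006
gripper_force: 0.0
```

Call:
servo_tool([
  [1, 0, 0, 2, 0, 0, 0],
  [1, 0, 0, 1, 0, 0, 0],
  [1, 0, 0, 0, 0, 0, 0],
])

```text
t: 13.9
eef_pos: [0.4266, -0.1487, 0.0172]
ee_rot: [3.141, 0.0, -1.426]
force: [0.1, -0.2, 0.3]
width: 0.0003
gripper_force: 0.0
```

Call:
servo_tool([
  [1, 0, 0, 2, 0, 0, 0],
  [1, 0, 0, 1, 0, 0, 0],
  [1, 0, 0, 0, 0, 0, 0],
])

```text
t: 14.15
eef_pos: [0.427, -0.1487, 0.015]
ee_rot: [-3.141, -0.0, -1.426]
force: [-2.8, 1.7, 10.6]
width: 0.0001
gripper_force: 5.4
```

Call:
servo_tool([
  [1, 0, 0, 2, 0, 0, 0],
  [1, 0, 0, 1, 0, 0, 0],
  [1, 0, 0, 0, 0, 0, 0],
])

```text
t: 14.4
eef_pos: [0.4272, -0.1488, 0.0147]
ee_rot: [-3.141, -0.001, -1.424]
force: [-16.0, 9.6, 52.0]
width: 0.0008
gripper_force: 25.7
```

```bash
python3 - <<'E'
from h import *
s=arm.get_state();print(s['eef_pos'],s['force'])
w=arm.grab_frame('wrist');g=arm.grab_frame('side')
o=np.zeros((600,800,3),np.uint8)
o[:,:400]=cv2.resize(g['color'][210:300,270:330,::-1],(400,600),interpolation=2)
o[:450,400:]=cv2.resize(w['color'][135:285,250:383,::-1],(400,450),interpolation=2)
cv2.imwrite('pics/b6.png',cv2.convertScaleAbs(o,alpha=2.2))
E
```

```text
[ 0.42722675 -0.14880119  0.01471643] [-16.02180747   9.63638509  52.02788888]
```

View pics/b6.png

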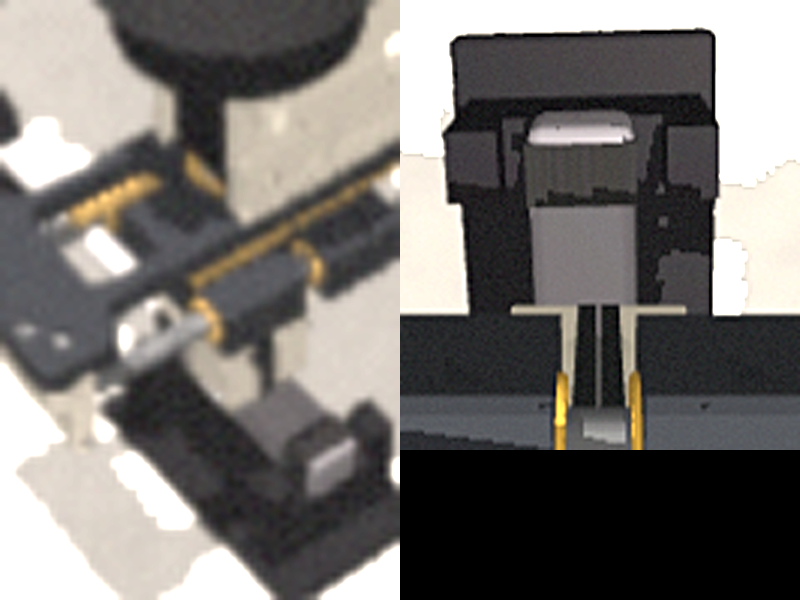

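Contact came at a reported TCP z of about 0.0155 against the handle top at 0.053, so the real tips lie about 37 mm behind the reported TCP. I'll use that offset from here on.

Call:
servo_tool([
  [1, 0, 0, -10, 0, 0, 0],
  [-1, 0, 0, -10, 0, 0, 0],
  [-1, 0, 0, 0, 0, 0, 0],
  [-1, 0, 0, 0, 0, 0, 0],
  [-1, 0, 0, 0, 0, 0, 0],
  [-1, 0, 0, 0, 0, 0, 0],
  [-1, 0, 0, 0, 0, 0, 0],
  [-1, 0, 0, 0, 0, 0, 0],
  [-1, 0, 0, 0, 0, 0, 0],
  [-1, 0, 0, 0, 0, 0, 0],
  [-1, 0, 0, 10, 0, 0, 0],
  [-1, 0, 0, 10, 0, 0, 0],
  [-1, 0, 0, 8, 0, 0, 0],
  [-1, 0, 0, 5, 0, 0, 0],
  [-1, 0, 0, 4, 0, 0, 0],
  [-1, 0, 0, 0, 0, 0, 0],
])

```text
t: 15.83
eef_pos: [0.4262, -0.1487, -0.0064]
ee_rot: [3.14, 0.0, -1.426]
force: [-0.1, 0.4, 0.1]
width: 0.0871
gripper_force: 0.0
```

Call:
servo_tool([
  [1, 0, 0, 0, 0, 0, 0],
  [1, 0, 0, 0, 0, 0, 0],
  [1, 0, 0, 0, 0, 0, 0],
  [1, 0, 0, 0, 0, 0, 0],
  [1, 0, 0, 0, 0, 0, 0],
  [1, 0, 0, 0, 0, 0, 0],
  [1, 0, 0, 0, 0, 0, 0],
  [1, 0, 0, 0, 0, 0, 0],
  [1, 0, 0, 0, 0, 0, 0],
  [1, 0, 0, 0, 0, 0, 0],
  [1, 0, 0, 0, 0, 0, 0],
  [1, 0, 0, 0, 0, 0, 0],
  [1, 0, 0, 0, 0, 0, 0],
  [1, 0, 0, 0, 0, 0, 0],
], squeeze=50)

```text
t: 17.0
eef_pos: [0.4268, -0.1487, -0.0056]
ee_rot: [-3.142, -0.0, -1.426]
force: [-0.2, 0.2, 0.1]
width: 0.0196
gripper_force: 49.7
```

Call:
servo_tool([
  [1, 0, 0, -5, 0, 0, 0],
  [1, 0, 0, -10, 0, 0, 0],
  [1, 0, 0, -15, 0, 0, 0],
  [1, 0, 0, -20, 0, 0, 0],
  [1, 0, 0, -16, 0, 0, 0],
  [1, 0, 0, 0, 0, 0, 5.8],
  [1, 0, 0, 0, 0, 0, 5.8],
  [1, 0, 0, 0, 0, 0, 5.6],
  [1, 0, 0, 0, 0, 0, 0],
])

```text
t: 17.75
eef_pos: [0.4266, -0.1486, 0.0607]
ee_rot: [-3.141, 0.0, -1.731]
force: [-0.2, 0.8, -1.5]
width: 0.0198
gripper_force: 49.7
```

```bash
python3 - <<'E'
from h import *
s=arm.get_state();print(s['gripper_force'],s['width'])
to(case(-.20-.1455,0,.0604),81.1-180)
E
```

```text
49.66878354549408 0.0198371619372685
pos [ 0.4266 -0.1486  0.0607] rpy [-180.     0.   -99.2] shift [  5.2 -97.4   0.3] turn [-0.01  0.01 -0.27] F [-0.2  0.8 -1.5] w 0.0198 t 17.8
```

Call:
servo_tool([
  [1, 1.3, -24.3, 0, 0, 0, -0.3],
  [1, 1.3, -24.3, 0, 0, 0, 0],
  [1, 1.3, -24.3, 0, 0, 0, 0],
  [1, 1.3, -24.3, 0, 0, 0, 0],
  [1, 0, 0, 0, 0, 0, 0],
  [1, 0, 0, 0, 0, 0, 0],
])

```text
t: 18.25
eef_pos: [0.5223, -0.1687, 0.0597]
ee_rot: [3.14, -0.0, -1.719]
force: [-0.7, -0.2, -1.9]
width: 0.0193
gripper_force: 49.7
```

```bash
python3 - <<'E'
from h import *
to(case(-.090-.1455,0,.0604),81.1-180)
f=arm.grab_frame('top');g=arm.grab_frame('side')
T=case(-.2,0,.11);G=case(-.085,0,.11)
print('top',pix(f,[T,G]),'side',pix(g,[T,G]))
o=np.zeros((600,800,3),np.uint8)
o[:,:400]=cv2.resize(f['color'][120:255,215:305,::-1],(400,600),interpolation=2)
o[:,400:]=cv2.resize(g['color'][150:240,265:325,::-1],(400,600),interpolation=2)
print('in pic', (pix(f,[T,G])-[215,120])*4.444,(pix(g,[T,G])-[265,150])*6.667+[400,0])
cv2.imwrite('pics/p1.png',cv2.convertScaleAbs(o,alpha=1.8))
E
```

```text
pos [ 0.5223 -0.1687  0.0597] rpy [179.9  -0.  -98.5] shift [-109.3   -0.5   -0.7] turn [ 0.08 -0.01  0.42] F [-0.7 -0.2 -1.9] w 0.0193 t 18.2
top [[302.28652295 190.25743229]
 [247.87721287 181.07319544]] side [[325.86317536 198.06410825]
 [310.65423951 171.35462362]]
in pic [[387.90130801 312.2240291 ]
 [146.10633401 271.40928053]] [[805.77479015 320.44340968]
 [704.3768148  142.37127565]]
```

View pics/p1.png

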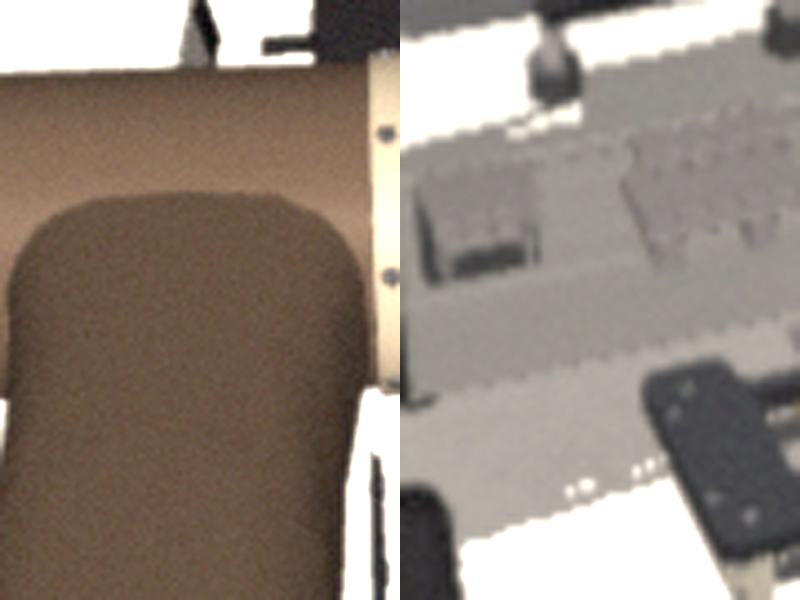

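That picture shows the arm and gripper hiding the blade, with the ledge block at (720,190) on the side half. I'll insert by feel.

Call:
servo_tool([
  [1, -20, 0, 0, 0, 0, 0.4],
  [1, -20, 0, 0, 0, 0, 0],
  [1, -15, 0, 0, 0, 0, 0],
  [1, -10, 0, 0, 0, 0, 0],
  [1, -8, 0, 0, 0, 0, 0],
  [1, -5, 0, 0, 0, 0, 0],
  [1, -5, 0, 0, 0, 0, 0],
  [1, 0, 0, 0, 0, 0, 0],
])

```text
t: 19.02
eef_pos: [0.5349, -0.0861, 0.0604]
ee_rot: [-3.142, 0.0, -1.728]
force: [0.6, -0.3, -1.0]
width: 0.0197
gripper_force: 49.7
```

Call:
servo_tool([
  [1, -3, 0, 0, 0, 0, 0],
  [1, -3, 0, 0, 0, 0, 0],
  [1, -3, 0, 0, 0, 0, 0],
  [1, -3, 0, 0, 0, 0, 0],
  [1, 0, 0, 0, 0, 0, 0],
])

```text
t: 19.43
eef_pos: [0.5369, -0.0743, 0.0603]
ee_rot: [-3.142, 0.0, -1.728]
force: [0.0, -0.1, -0.9]
width: 0.02
gripper_force: 49.7
```

Call:
servo_tool([
  [1, -3, 0, 0, 0, 0, 0],
  [1, -3, 0, 0, 0, 0, 0],
  [1, -2, 0, 0, 0, 0, 0],
  [1, -2, 0, 0, 0, 0, 0],
  [1, 0, 0, 0, 0, 0, 0],
])

```text
t: 19.85
eef_pos: [0.5385, -0.0644, 0.0604]
ee_rot: [-3.142, 0.0, -1.728]
force: [-0.9, -0.8, -0.1]
width: 0.0195
gripper_force: 49.7
```

```bash
python3 - <<'E'
from h import *
to(case(-.090-.1455,0,.0604),81.1-180)
g=arm.grab_frame('side')
for n in ['blade_tip','pry_gap']: print([(np.round(world(g,d['at']),3).tolist(),round(d['conf'],2)) for d in arm.recognise(n,g)][:3])
print(case(-.085,0,.11))
E
```

```text
pos [ 0.5385 -0.0644  0.0604] rpy [-180.    0.  -99.] shift [-3.8  0.1 -0. ] turn [-0.    0.   -0.09] F [-0.9 -0.8 -0.1] w 0.0195 t 19.9
[([0.491, 0.126, 0.131], 0.36)]
[([0.493, 0.124, 0.123], 0.83)]
[0.56224962 0.08802341 0.11      ]
```

Call:
servo_tool([
  [1, -2, 0, 0, 0, 0, 0],
  [1, -2, 0, 0, 0, 0, 0],
  [1, -1, 0, 0, 0, 0, 0],
  [1, 0, 0, 0, 0, 0, 0],
])

```text
t: 20.33
eef_pos: [0.5392, -0.0596, 0.0604]
ee_rot: [-3.142, 0.0, -1.728]
force: [0.0, -0.5, -0.9]
width: 0.0197
gripper_force: 49.7
```

Call:
servo_tool([
  [1, -1, 0, 0, 0, 0, 0],
  [1, -1, 0, 0, 0, 0, 0],
  [1, 0, 0, 0, 0, 0, 0],
])

```text
t: 20.58
eef_pos: [0.5395, -0.0577, 0.0604]
ee_rot: [-3.142, 0.0, -1.728]
force: [-0.3, -0.1, -0.9]
width: 0.0197
gripper_force: 49.7
```

Call:
servo_tool([
  [1, -1, 0, 0, 0, 0, 0],
  [1, -1, 0, 0, 0, 0, 0],
  [1, 0, 0, 0, 0, 0, 0],
])

```text
t: 20.83
eef_pos: [0.5399, -0.0557, 0.0604]
ee_rot: [-3.141, 0.0, -1.728]
force: [0.1, -0.2, -0.6]
width: 0.0194
gripper_force: 49.7
```

Call:
servo_tool([
  [1, 0, 0, 2, 0, 0, 0],
  [1, -3.5, 0, 7.6, 0, -4, 0],
  [1, -3.5, 0, 7.6, 0, -4, 0],
  [1, 0, 0, 0, 0, 0, 0],
], squeeze=60)

```text
t: 21.17
eef_pos: [0.5402, -0.0488, 0.0421]
ee_rot: [3.14, 0.144, -1.73]
force: [-0.6, -0.4, -0.1]
width: 0.019
gripper_force: 59.7
```

Call:
servo_tool([
  [1, -3.5, 0, 7.6, 0, -4, 0],
  [1, -3.5, 0, 7.6, 0, -4, 0],
  [1, 0, 0, 0, 0, 0, 0],
])

```text
t: 21.42
eef_pos: [0.5422, -0.0399, 0.0283]
ee_rot: [3.14, 0.282, -1.732]
force: [0.8, 3.6, -0.4]
width: 0.0198
gripper_force: 59.7
```

Call:
servo_tool([
  [1, -3.5, 0, 7.6, 0, -4, 0],
  [1, -3.5, 0, 7.6, 0, -4, 0],
  [1, 0, 0, 0, 0, 0, 0],
])

```text
t: 21.67
eef_pos: [0.543, -0.0292, 0.0154]
ee_rot: [3.137, 0.42, -1.733]
force: [-0.2, 0.4, -2.3]
width: 0.0194
gripper_force: 59.8
```

Call:
servo_tool([
  [1, -3.5, 0, 7.6, 0, -4, 0],
  [1, -3.5, 0, 7.6, 0, -4, 0],
  [1, 0, 0, 0, 0, 0, 0],
  [1, 0, 0, 0, 0, 0, 0],
  [1, 0, 0, 0, 0, 0, 0],
])

```text
t: 22.08
eef_pos: [0.5461, -0.0158, 0.0069]
ee_rot: [3.141, 0.555, -1.728]
force: [-0.4, -0.9, -1.6]
width: 0.0197
gripper_force: 59.8
```

```bash
python3 - <<'E'
from h import *
s=arm.get_state();print(s['force'],s['eef_pos'],s['ee_rot'])
g=arm.grab_frame('side');save(g,'side1')
for n in ['lid','pull_grip']: print([(np.round(world(g,d['at']),3).tolist(),round(d['conf'],2)) for d in arm.recognise(n,g)][:3])
a=cv2.imread('pics/side0.png')
o=np.hstack([cv2.resize(a[120:215,235:365],(400,292),interpolation=2),cv2.resize(g['color'][120:215,235:365,::-1],(400,292),interpolation=2)])
cv2.imwrite('pics/p2.png',cv2.convertScaleAbs(o,alpha=1.7))
E
```

```text
[-0.3882871  -0.92137058 -1.5958081 ] [ 0.54610256 -0.01581688  0.00691801] [ 3.14089058  0.55458253 -1.72826735]
[([0.542, 0.139, 0.124], 0.85)]
[([0.568, 0.13, 0.172], 0.75), ([0.704, -0.088, 0.035], 0.44)]
```

View pics/p2.png

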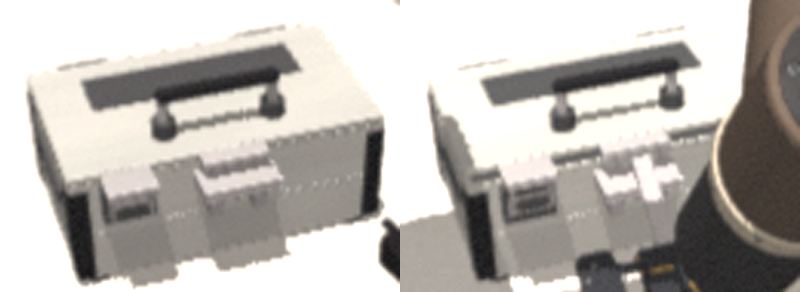

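The lid has lifted: the dark gap under its front edge shows at (580,155), with the blade crossing the ledge at (650,175). I'll raise the blade 15 mm to clear the catch, then withdraw it.

Call:
servo_tool([
  [1, -2, 0, -3.2, 0, 0, 0],
  [1, -2, 0, -3.2, 0, 0, 0],
  [1, -2, 0, -3.2, 0, 0, 0],
  [1, -2, 0, -3.2, 0, 0, 0],
  [1, 0, 0, 0, 0, 0, 0],
  [1, 0, 0, 0, 0, 0, 0],
  [1, 10, 0, 0, 0, 0, 0],
  [1, 20, 0, 0, 0, 0, 0],
  [1, 20, 0, 0, 0, 0, 0],
  [1, 20, 0, 0, 0, 0, 0],
  [1, 20, 0, 0, 0, 0, 0],
  [1, 0, 0, -15, 0, 6.4, 0],
  [1, 0, 0, -15, 0, 6.4, 0],
  [1, 0, 0, -15, 0, 6.4, 0],
  [1, 0, 0, -15, 0, 6.4, 0],
  [1, 0, 0, 0, 0, 6.4, 0],
])

```text
t: 23.57
eef_pos: [0.5342, -0.1134, 0.0331]
ee_rot: [-3.134, 0.003, -1.728]
force: [-0.3, -1.5, -1.0]
width: 0.0196
gripper_force: 59.9
```

```bash
python3 - <<'E'
from h import *
to([.4268,-.1487,.08],-81.7)
g=arm.grab_frame('side');save(g,'side2')
for n in ['lid','pull_grip','blade_tip']: print([(np.round(world(g,d['at']),3).tolist(),round(d['conf'],2)) for d in arm.recognise(n,g)][:3])
a=cv2.cvtColor(cv2.imread('pics/side0.png'),cv2.COLOR_BGR2GRAY);
# track handle shift: template of bar region
t=a[140:172,280:335]
for n in ['side1','side2']:
    b=cv2.cvtColor(cv2.imread('pics/%s.png'%n),cv2.COLOR_BGR2GRAY)
    r=cv2.matchTemplate(b[110:190,260:360],t,cv2.TM_CCOEFF_NORMED);_,m,_,l=cv2.minMaxLoc(r);print(n,m,l[0]+260-280,l[1]+110-140)
H=case(.085,0,.115)
for th in [0,.05,.08,.1,.15,.2,.25]:
    c,s_=np.cos(th),np.sin(th);p=H+CX*(-.135*c+.048*s_)+np.array([0,0,.135*s_+.048*c])
    print(th,(pix(g,[p])-pix(g,[case(-.05,0,.163)])).round(1))
E
```

```text
pos [ 0.5342 -0.1134  0.0331] rpy [-179.6    0.2  -99. ] shift [ 51.6 100.1 -47.9] turn [ -0.47   0.1  -17.32] F [-0.3 -1.5 -1. ] w 0.0196 t 23.6
[([0.518, 0.145, 0.123], 0.71)]
[([0.554, 0.132, 0.174], 0.7)]
[([0.526, -0.14, 0.092], 0.52), ([0.518, 0.149, 0.14], 0.31)]
side1 0.9355728626251221 0 -3
side2 0.36795446276664734 0 -3
0 [[0. 0.]]
0.05 [[-0.4 -2.6]]
0.08 [[-0.6 -4.2]]
0.1 [[-0.7 -5.3]]
0.15 [[-1.2 -8. ]]
0.2 [[ -1.6 -10.7]]
0.25 [[ -2.1 -13.4]]
```

Call:
servo_tool([
  [1, 0, 0, -16, 0, 0, 0],
  [1, 0, 0, -16, 0, 0, 0],
  [1, 0, 0, -16, 0, 0, 0],
  [1, 0, 0, 0, 0, 0, -5.8],
  [1, 0, 0, 0, 0, 0, -5.8],
  [1, 0, 0, 0, 0, 0, -5.7],
  [1, 4.8, 27.8, 0, 0, 0, 0],
  [1, 4.8, 27.8, 0, 0, 0, 0],
  [1, 4.8, 27.8, 0, 0, 0, 0],
  [1, 4.8, 27.8, 0, 0, 0, 0],
  [1, 0, 0, 0, 0, 0, 0],
  [1, 0, 0, 0, 0, 0, 0],
])

```text
t: 24.77
eef_pos: [0.4218, -0.1495, 0.0767]
ee_rot: [-3.14, 0.008, -1.43]
force: [0.5, 0.7, 0.0]
width: 0.0198
gripper_force: 59.9
```

```bash
cat >> h.py <<'E'
def bar(th,pull=0,x=.135): # bar middle
    c,s=np.cos(th),np.sin(th);return case(.085,0,.115)+CX*(-x*c+(.048+pull)*s)+np.array([0,0,x*s+(.048+pull)*c])
E
python3 - <<'E'
from h import *
to([.4268,-.1487,.03],-81.7)
g=arm.grab_frame('side');save(g,'side3')
a=cv2.cvtColor(cv2.imread('pics/side0.png'),cv2.COLOR_BGR2GRAY);b=cv2.cvtColor(g['color'],cv2.COLOR_RGB2GRAY)
U=8
for (r0,r1,c0,c1) in [(140,172,280,335),(138,175,250,355)]:
    t=cv2.resize(a[r0:r1,c0:c1],None,fx=U,fy=U,interpolation=2)
    for nm,bb in [('1',cv2.imread('pics/side1.png',0)),('3',b)]:
        r=cv2.matchTemplate(cv2.resize(bb[r0-25:r1+10,c0-10:c1+10],None,fx=U,fy=U,interpolation=2),t,cv2.TM_CCOEFF_NORMED);_,m,_,l=cv2.minMaxLoc(r);print(nm,m,l[0]/U-10,l[1]/U-25)
print([(np.round(world(g,d['at']),3).tolist(),round(d['conf'],2)) for d in arm.recognise('pull_grip',g)][:3])
f=arm.grab_frame('top');print([(np.round(world(f,d['at']),3).tolist(),round(d['conf'],2)) for d in arm.recognise('pull_grip',f)][:3])
E
```

```text
pos [ 0.4218 -0.1495  0.0767] rpy [-179.9    0.5  -81.9] shift [ 0.3 -5.  46.7] turn [-0.08  0.46 -0.22] F [0.5 0.7 0. ] w 0.0198 t 24.8
1 0.9394034743309021 -0.25 -2.875
3 0.2861173152923584 1.25 -2.0
1 0.7328755855560303 -0.625 -2.625
3 0.528913676738739 0.0 -1.75
[]
[([0.565, 0.131, 0.173], 0.68)]
```

```bash
python3 - <<'E'
from h import *
f=arm.grab_frame('top');save(f,'top1')
a=cv2.imread('pics/top0.png',0);b=cv2.imread('pics/top1.png',0);U=8
for (r0,r1,c0,c1) in [(145,207,215,242),(110,240,180,240),(160,205,240,270),(120,235,158,205)]:
    t=cv2.resize(a[r0:r1,c0:c1],None,fx=U,fy=U,interpolation=2)
    r=cv2.matchTemplate(cv2.resize(b[r0-10:r1+10,c0-12:c1+12],None,fx=U,fy=U,interpolation=2),t,cv2.TM_CCOEFF_NORMED);_,m,_,l=cv2.minMaxLoc(r);print(round(m,3),l[0]/U-12,l[1]/U-10)
for th in [.03,.05,.08,.1,.15,.2]: print(th,(pix(f,[bar(th)])-pix(f,[bar(0)])).round(2))
g=arm.grab_frame('side');o=np.hstack([g['color'][110:220,230:370,::-1],f['color'][90:260,140:280,::-1][:110]]);o=cv2.resize(o,None,fx=2.8,fy=2.8,interpolation=2);cv2.imwrite('pics/p3.png',cv2.convertScaleAbs(o,alpha=1.7))
E
```

```text
0.957 -2.375 -1.5
0.631 -1.875 -1.25
0.682 -0.125 -0.375
0.838 -0.625 -0.75
0.03 [[-1.11 -0.49]]
0.05 [[-1.88 -0.83]]
0.08 [[-3.09 -1.34]]
0.1 [[-3.94 -1.68]]
0.15 [[-6.17 -2.56]]
0.2 [[-8.59 -3.47]]
```

View pics/p3.png

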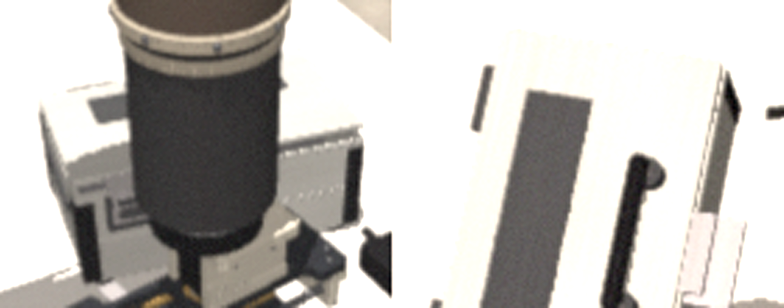

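The bar in the top view has moved by (−2.4,−1.5) px, which puts the lid at about 0.065 rad, off the catch and staying there. I'll return the blade to its rest.

Call:
servo_tool([
  [1, 0.3, -5, 15, 0, 0.4, -0.2],
  [1, 0, 0, 20, 0, 0, 0],
  [1, 0, 0, 15, 0, 0, 0],
  [1, 0, 0, 10, 0, 0, 0],
  [1, 0, 0, 6, 0, 0, 0],
  [1, 0, 0, 4, 0, 0, 0],
  [1, 0, 0, 0, 0, 0, 0],
  [1, 0, 0, 0, 0, 0, 0],
])

```text
t: 25.73
eef_pos: [0.4286, -0.1477, 0.0069]
ee_rot: [-3.14, -0.001, -1.423]
force: [0.2, -0.7, -1.1]
width: 0.0193
gripper_force: 59.9
```

Call:
servo_tool([
  [1, 0, 0, 3, 0, 0, 0],
  [1, 0, 0, 3, 0, 0, 0],
  [1, 0, 0, 0, 0, 0, 0],
])

```text
t: 25.98
eef_pos: [0.4289, -0.1479, 0.0009]
ee_rot: [-3.139, -0.001, -1.423]
force: [-0.1, -0.8, 2.4]
width: 0.0195
gripper_force: 59.9
```

```bash
python3 - <<'E'
from h import *
to([.4268,-.1487,-.0056],-81.7)
E
```

```text
pos [ 0.4289 -0.1479  0.0009] rpy [-1.799e+02 -1.000e-01 -8.150e+01] shift [0.5 2.2 6.5] turn [-0.14 -0.06  0.18] F [-0.1 -0.8  2.4] w 0.0195 t 26.0
```

Call:
servo_tool([
  [1, 0.5, 2, 0, 0, 0, 0.2],
  [1, 0, 0, 2, 0, 0, 0],
  [1, 0, 0, 2, 0, 0, 0],
  [1, 0, 0, 0, 0, 0, 0],
])

```text
t: 26.32
eef_pos: [0.4266, -0.1489, -0.0033]
ee_rot: [-3.14, -0.001, -1.426]
force: [0.9, -4.1, 3.6]
width: 0.0191
gripper_force: 60.0
```

Call:
servo_tool([
  [-0.2, 0, 0, 0, 0, 0, 0],
  [-0.2, 0, 0, 0, 0, 0, 0],
  [-0.2, 0, 0, 0, 0, 0, 0],
  [-0.2, 0, 0, 0, 0, 0, 0],
  [-1, 0, 0, 0, 0, 0, 0],
  [-1, 0, 0, 0, 0, 0, 0],
  [-1, 0, 0, 0, 0, 0, 0],
  [-1, 0, 0, 0, 0, 0, 0],
  [-1, 0, 0, -10, 0, 0, 0],
  [-1, 0, 0, -20, 0, 0, 0],
  [-1, 0, 0, -35, 0, 0, 0],
  [-1, 0, 0, -35, 0, 0, 0],
  [-1, 0, 0, -35, 0, 0, 0],
  [-1, 0, 0, -35, 0, 0, 0],
  [-1, 0, 0, 0, 0, 0, 0],
])

```text
t: 27.57
eef_pos: [0.4301, -0.149, 0.1737]
ee_rot: [-3.13, -0.004, -1.425]
force: [1.2, -0.6, 0.4]
width: 0.0879
gripper_force: 0.0
```

```bash
python3 - <<'E'
from h import *
to(case(-.05,0,.30),81.1-180+0)
w=arm.grab_frame('wrist');f=arm.grab_frame('top');g=arm.grab_frame('side')
for F in (w,f,g):
  for n in ['blade','rest_seat']: print(n,[(np.round(world(F,d['at']),3).tolist(),round(d['conf'],2)) for d in arm.recognise(n,F)][:2])
# compare blade edges in the top picture with the first one
save(f,'top2');a=cv2.imread('pics/top0.png',0).astype(int);b=cv2.imread('pics/top2.png',0).astype(int)
print(np.abs(a-b)[225:275,285:390].mean(), np.abs(a-b)[240:262,290:335].mean())
save(g,'side4');a=cv2.imread('pics/side0.png',0);b=cv2.imread('pics/side4.png',0);U=8
for (r0,r1,c0,c1) in [(140,172,280,335),(230,300,265,335)]:
    t=cv2.resize(a[r0:r1,c0:c1],None,fx=U,fy=U,interpolation=2)
    r=cv2.matchTemplate(cv2.resize(b[r0-25:r1+10,c0-10:c1+10],None,fx=U,fy=U,interpolation=2),t,cv2.TM_CCOEFF_NORMED);_,m,_,l=cv2.minMaxLoc(r);print(m,l[0]/U-10,l[1]/U-25)
E
```

```text
pos [ 0.4301 -0.149   0.1737] rpy [-179.3   -0.2  -81.7] shift [-248.3 -177.  -125.1] turn [-0.7  -0.1  17.24] F [ 1.2 -0.6  0.4] w 0.0879 t 27.6
blade [([0.421, -0.132, 0.05], 0.95), ([0.605, -0.222, 0.019], 0.43)]
rest_seat [([0.439, -0.164, 0.012], 0.57)]
blade []
rest_seat [([0.598, 0.165, 0.128], 0.23)]
blade [([0.42, -0.118, 0.055], 0.84)]
rest_seat [([0.416, -0.18, 0.006], 0.9), ([0.501, 0.143, 0.126], 0.19)]
63.87447619047619 52.81515151515151
0.44857436418533325 -1.125 -4.0
0.8204576969146729 -0.5 0.0
```

Call:
servo_tool([
  [-1, 0, 0, -10, 0, 0, -6.6],
  [-1, 0, 0, -10, 0, 0, -6.6],
  [-1, 0, 0, -10, 0, 0, -6.6],
  [-1, 0, 0, -10, 0, 0, -6.6],
  [-1, 0, 0, -10, 0, 0, -6.6],
  [-1, 0, 0, -10, 0, 0, -6.6],
  [-1, 0, 0, 0, 0, 0, -6.6],
  [-1, 0, 0, 0, 0, 0, -6.6],
  [-1, 0, 0, 0, 0, 0, -6.6],
  [-1, 0, 0, 0, 0, 0, -6.6],
  [-1, 0, 0, 0, 0, 0, -6.8],
  [-1, 0, 0, 0, 0, 0, 0],
], squeeze=40)

```text
t: 29.02
eef_pos: [0.4259, -0.1484, 0.2261]
ee_rot: [3.141, -0.0, -0.15]
force: [-0.1, 0.3, -0.3]
width: 0.0878
gripper_force: 0.0
```

```bash
python3 - <<'E'
from h import *
b=bar(.065);print(b);to(b+[0,0,.05-.0475],-8.9)
g=arm.grab_frame('side');save(g,'side5');a=cv2.imread('pics/side0.png',0);b=cv2.imread('pics/side5.png',0);U=8
f=arm.grab_frame('top');save(f,'top3');A=cv2.imread('pics/top0.png',0);B=cv2.imread('pics/top3.png',0)
for (a,b,r0,r1,c0,c1) in [(a,b,140,172,280,335),(a,b,230,300,265,335),(A,B,145,207,215,242),(A,B,232,265,330,385)]:
    t=cv2.resize(a[r0:r1,c0:c1],None,fx=U,fy=U,interpolation=2)
    r=cv2.matchTemplate(cv2.resize(b[r0-25:r1+10,c0-10:c1+10],None,fx=U,fy=U,interpolation=2),t,cv2.TM_CCOEFF_NORMED);_,m,_,l=cv2.minMaxLoc(r);print(m,l[0]/U-10,l[1]/U-25)
E
```

```text
[0.56819094 0.12596393 0.17166746]
pos [ 0.4259 -0.1484  0.2261] rpy [180.   -0.   -8.6] shift [  99.6 -292.6   51.7] turn [ 0.05 -0.01  0.29] F [-0.1  0.3 -0.3] w 0.0878 t 29.0
0.4491193890571594 -0.75 -2.375
0.8166376948356628 -0.125 0.0
0.8177459239959717 -2.375 -2.0
0.14841750264167786 -1.25 -21.25
```

Call:
servo_tool([
  [-1, 12.4, -36.6, 0, 0, 0, 0.3],
  [-1, 12.5, -36.6, 0, 0, 0, 0],
  [-1, 12.5, -36.6, 0, 0, 0, 0],
  [-1, 12.5, -36.6, 0, 0, 0, 0],
  [-1, 12.5, -36.6, 0, 0, 0, 0],
  [-1, 12.5, -36.6, 0, 0, 0, 0],
  [-1, 12.5, -36.6, 0, 0, 0, 0],
  [-1, 12.5, -36.4, 0, 0, 0, 0],
  [-1, 0, 0, 0, 0, 0, 0],
  [-1, 0, 0, 0, 0, 0, 0],
])

```text
t: 29.95
eef_pos: [0.5717, 0.1262, 0.2251]
ee_rot: [3.14, 0.001, -0.162]
force: [0.3, 0.1, -0.6]
width: 0.0874
gripper_force: 0.0
```

```bash
python3 - <<'E'
from h import *
b=bar(.065);to(b+[0,0,-.0475],-8.9)
w=arm.grab_frame('wrist');print(pix(w,[b]),[(np.round(world(w,d['at']),3).tolist(),round(d['conf'],2)) for d in arm.recognise('pull_grip',w)][:3])
g=arm.grab_frame('side');save(g,'side6');print([(np.round(world(g,d['at']),3).tolist(),round(d['conf'],2)) for d in arm.recognise('pull_grip',g)][:3])
E
```

```text
pos [0.5717 0.1262 0.2251] rpy [179.9   0.   -9.3] shift [ -3.4   0.6 101. ] turn [ 0.12  0.04 -0.41] F [ 0.3  0.1 -0.6] w 0.0874 t 29.9
[[315.80334179 208.56122993]] [([0.573, 0.128, 0.176], 0.94)]
[([0.566, 0.127, 0.173], 0.52)]
```

Call:
servo_tool([
  [-1, -3, 0, 25, 0, 0, -0.4],
  [-1, 0, 0, 25, 0, 0, 0],
  [-1, 0, 0, 20, 0, 0, 0],
  [-1, 0, 0, 15, 0, 0, 0],
  [-1, 0, 0, 10, 0, 0, 0],
  [-1, 0, 0, 6, 0, 0, 0],
  [-1, 0, 0, 0, 0, 0, 0],
])

```text
t: 30.73
eef_pos: [0.5681, 0.1241, 0.125]
ee_rot: [3.14, -0.0, -0.155]
force: [0.2, 0.2, 0.0]
width: 0.0879
gripper_force: 0.0
```

Call:
servo_tool([
  [1, 0, 0, 0, 0, 0, 0],
  [1, 0, 0, 0, 0, 0, 0],
  [1, 0, 0, 0, 0, 0, 0],
  [1, 0, 0, 0, 0, 0, 0],
  [1, 0, 0, 0, 0, 0, 0],
  [1, 0, 0, 0, 0, 0, 0],
  [1, 0, 0, 0, 0, 0, 0],
  [1, 0, 0, 0, 0, 0, 0],
  [1, 0, 0, 0, 0, 0, 0],
  [1, 0, 0, 0, 0, 0, 0],
  [1, 0, 0, 0, 0, 0, 0],
  [1, 0, 0, 0, 0, 0, 0],
  [1, 0, 0, 0, 0, 0, 0],
  [1, 0, 0, 0, 0, 0, 0],
], squeeze=25)

```text
t: 31.9
eef_pos: [0.5694, 0.1286, 0.1257]
ee_rot: [-3.137, -0.003, -0.153]
force: [-2.1, 14.3, -1.5]
width: 0.0134
gripper_force: 25.0
```

```bash
cat >> h.py <<'E'
def arc(th0,th1,n,k,d=.0475,pull=0):
    "rows for gripping the bar from lid th0 to th1 in n rows, tool tilt k*(th)"
    R0=R.from_euler('xyz',[np.pi,0,np.radians(-8.9)])
    def pose(th):
        Rg=R.from_rotvec(CY*k*(th-.065))*R0; return bar(th,pull)+Rg.as_matrix()[:,2]*d,Rg
    out=[];ths=np.linspace(th0,th1,n+1);P,Q=pose(ths[0])
    for t in ths[1:]:
        P2,Q2=pose(t);out.append([np.round(Q.inv().apply(P2-P)*1000,1).tolist(),np.round(np.degrees((Q.inv()*Q2).as_rotvec()),1).tolist()]);P,Q=P2,Q2
    for o in out: print(o)
E
python3 - <<'E'
from h import *
to(bar(.065)+[0,0,-.0475],-8.9);print(arm.get_state()['gripper_force'])
arc(.065,1.6,32,.55)
E
```

```text
pos [0.5694 0.1286 0.1257] rpy [-179.7   -0.2   -8.8] shift [-0.8  2.8  1.5] turn [-0.29 -0.16  0.11] F [-2.1 14.3 -1.5] w 0.0134 t 31.9
24.976097345352173
[[0.0, -1.6, -6.3], [-1.5, -0.0, 0.0]]
[[0.0, -1.7, -6.2], [-1.5, -0.0, 0.0]]
[[-0.0, -1.9, -6.1], [-1.5, -0.0, 0.0]]
[[0.0, -2.0, -6.1], [-1.5, -0.0, -0.0]]
[[-0.0, -2.1, -6.0], [-1.5, -0.0, 0.0]]
[[-0.0, -2.3, -5.9], [-1.5, -0.0, 0.0]]
[[0.0, -2.4, -5.8], [-1.5, -0.0, 0.0]]
[[-0.0, -2.5, -5.8], [-1.5, -0.0, 0.0]]
[[0.0, -2.6, -5.7], [-1.5, -0.0, -0.0]]
[[0.0, -2.8, -5.6], [-1.5, 0.0, -0.0]]
[[-0.0, -2.9, -5.5], [-1.5, -0.0, 0.0]]
[[0.0, -3.0, -5.4], [-1.5, -0.0, 0.0]]
[[0.0, -3.1, -5.3], [-1.5, 0.0, -0.0]]
[[-0.0, -3.2, -5.2], [-1.5, -0.0, 0.0]]
[[-0.0, -3.3, -5.1], [-1.5, -0.0, -0.0]]
[[-0.0, -3.5, -5.0], [-1.5, -0.0, -0.0]]
[[0.0, -3.6, -4.9], [-1.5, 0.0, 0.0]]
[[0.0, -3.7, -4.8], [-1.5, 0.0, 0.0]]
[[-0.0, -3.8, -4.7], [-1.5, 0.0, -0.0]]
[[0.0, -3.9, -4.6], [-1.5, -0.0, -0.0]]
[[0.0, -4.0, -4.5], [-1.5, 0.0, -0.0]]
[[-0.0, -4.1, -4.4], [-1.5, 0.0, 0.0]]
[[0.0, -4.2, -4.3], [-1.5, -0.0, 0.0]]
[[-0.0, -4.2, -4.1], [-1.5, -0.0, 0.0]]
[[0.0, -4.3, -4.0], [-1.5, 0.0, 0.0]]
[[0.0, -4.4, -3.9], [-1.5, -0.0, 0.0]]
[[0.0, -4.5, -3.8], [-1.5, 0.0, 0.0]]
[[-0.0, -4.6, -3.7], [-1.5, 0.0, 0.0]]
[[0.0, -4.7, -3.5], [-1.5, 0.0, 0.0]]
[[-0.0, -4.7, -3.4], [-1.5, 0.0, -0.0]]
[[0.0, -4.8, -3.3], [-1.5, -0.0, 0.0]]
[[0.0, -4.9, -3.1], [-1.5, 0.0, -0.0]]
```

Call:
servo_tool([
  [1, 0, -4, 0, 0, 0, 0],
  [1, 0, 0, 0, 0, 0, 0],
  [1, 0, -1.6, -6.3, -1.5, 0, 0],
  [1, 0, 0, 0, 0, 0, 0],
])

```text
t: 32.23
eef_pos: [0.5691, 0.1291, 0.1322]
ee_rot: [3.111, -0.001, -0.154]
force: [3.1, -8.1, -2.4]
width: 0.0131
gripper_force: 25.0
```

Call:
servo_tool([
  [1, 0, -1.7, -6.2, -1.5, 0, 0],
  [1, 0, 0, 0, 0, 0, 0],
  [1, 0, 0, 0, 0, 0, 0],
])

```text
t: 32.48
eef_pos: [0.5694, 0.1307, 0.1377]
ee_rot: [3.087, -0.001, -0.154]
force: [2.6, -8.1, -1.9]
width: 0.0131
gripper_force: 25.0
```

```bash
python3 - <<'E'
from h import *
s=arm.get_state();print(s['eef_pos'],s['force'])
g=arm.grab_frame('side');save(g,'side7')
f=arm.grab_frame('top')
for F in (g,f):
  for n in ['lid','pull_grip']: print(n,[(np.round(world(F,d['at']),3).tolist(),round(d['conf'],2)) for d in arm.recognise(n,F)][:3])
E
```

```text
[0.56944669 0.13067014 0.13768575] [ 2.63613892 -8.14489503 -1.90885622]
lid [([0.539, 0.134, 0.137], 0.94)]
pull_grip [([0.547, 0.133, 0.185], 0.8), ([0.412, -0.118, 0.048], 0.63)]
lid [([0.519, 0.163, 0.138], 0.96), ([0.523, 0.143, 0.19], 0.39)]
pull_grip [([0.521, 0.142, 0.185], 0.4)]
```

The lid is following the handle: its detected height rose from 0.124 to 0.137 and the vertical force is only 2 N. I'll continue the arc.

Call:
servo_tool([
  [1, 0, 0, -6.1, -1.5, 0, 0],
  [1, 0, -1, -6.1, -1.5, 0, 0],
  [1, 0, -2.1, -6, -1.5, 0, 0],
  [1, 0, -2.3, -5.9, -1.5, 0, 0],
  [1, 0, -2.4, -5.8, -1.5, 0, 0],
  [1, 0, -2.5, -5.8, -1.5, 0, 0],
  [1, 0, -2.6, -5.7, -1.5, 0, 0],
  [1, 0, -2.8, -5.6, -1.5, 0, 0],
  [1, 0, 0, 0, 0, 0, 0],
])

```text
t: 33.53
eef_pos: [0.5731, 0.153, 0.1818]
ee_rot: [2.875, -0.0, -0.154]
force: [4.5, -9.4, -0.6]
width: 0.0133
gripper_force: 25.0
```

Call:
servo_tool([
  [1, 0, -2.9, -5.5, -1.5, 0, 0],
  [1, 0, -3, -5.4, -1.5, 0, 0],
  [1, 0, -3.1, -5.3, -1.5, 0, 0],
  [1, 0, -3.2, -5.2, -1.5, 0, 0],
  [1, 0, -3.3, -5.1, -1.5, 0, 0],
  [1, 0, -3.5, -5, -1.5, 0, 0],
  [1, 0, 0, 0, 0, 0, 0],
])

```text
t: 34.12
eef_pos: [0.5776, 0.1806, 0.2058]
ee_rot: [2.718, -0.001, -0.154]
force: [3.1, -9.1, 3.4]
width: 0.0135
gripper_force: 25.0
```

```bash
python3 - <<'E'
from h import *
s=arm.get_state();Rt=rot(s['ee_rot']);b=s['eef_pos']-Rt[:,2]*.0475
v=b-case(.085,0,.115);x,z=v@CX,v[2];print('bar case',x,v@CY,z,'r',np.hypot(x,z),'nominal r',np.hypot(.135,.048),'lid angle if pull0',np.arctan2(.048,.135)*-1+np.arctan2(z,-x),s['force'],'tool',Rt.T@s['force'])
E
```

```text
bar case -0.056575370410025055 -0.0008092220867914521 0.1341258610692218 r 0.14556963675365728 nominal r 0.14327944723511465 lid angle if pull0 0.8300168867772196 [ 3.13329394 -9.07535183  3.44362867] tool [4.48770153 9.15266463 0.35691083]
```

Call:
servo_tool([
  [1, 0, -3.6, -4.9, -1.5, 0, 0],
  [1, 0, -3.7, -4.8, -1.5, 0, 0],
  [1, 0, -3.8, -4.7, -1.5, 0, 0],
  [1, 0, -3.9, -4.6, -1.5, 0, 0],
  [1, 0, -4, -4.5, -1.5, 0, 0],
  [1, 0, -4.1, -4.4, -1.5, 0, 0],
  [1, 0, -4.2, -4.3, -1.5, 0, 0],
  [1, 0, -4.2, -4.1, -1.5, 0, 0],
  [1, 0, 0, 0, 0, 0, 0],
])

```text
t: 34.87
eef_pos: [0.5851, 0.2254, 0.223]
ee_rot: [2.508, -0.002, -0.153]
force: [3.1, -6.0, 9.3]
width: 0.0132
gripper_force: 25.0
```

Call:
servo_tool([
  [1, 0, -4.3, -4, -1.5, 0, 0],
  [1, 0, -4.4, -3.9, -1.5, 0, 0],
  [1, 0, -4.5, -3.8, -1.5, 0, 0],
  [1, 0, -4.6, -3.7, -1.5, 0, 0],
  [1, 0, -4.7, -3.5, -1.5, 0, 0],
  [1, 0, -4.7, -3.4, -1.5, 0, 0],
  [1, 0, -4.8, -3.3, -1.5, 0, 0],
  [1, 0, -4.9, -3.1, -1.5, 0, 0],
  [1, 0, 0, 0, 0, 0, 0],
  [1, 0, 0, 0, 0, 0, 0],
])

```text
t: 35.7
eef_pos: [0.5929, 0.2727, 0.2221]
ee_rot: [2.304, -0.005, -0.152]
force: [3.9, 3.8, 14.2]
width: 0.0133
gripper_force: 25.0
```

```bash
cat >> h.py <<'E'
def lidest(d=.0475):
    s=arm.get_state();Rt=rot(s['ee_rot']);b=s['eef_pos']-Rt[:,2]*d
    v=b-case(.085,0,.115);x,z=v@CX,v[2];print('pos',s['eef_pos'],'rpy',s['ee_rot'],'bar case',x,v@CY,z,'r',np.hypot(x,z),'lid',np.arctan2(.048,.135)*-1+np.arctan2(z,-x),'F tool',Rt.T@s['force'])
E
python3 - <<'E'
from h import *
lidest()
E
```

```text
pos [0.59292176 0.27269744 0.22211675] rpy [ 2.30360683 -0.00508965 -0.15174522] bar case 0.05250163863113909 -0.0014434141419318119 0.13889199988398293 r 0.1484837017679955 lid 1.5905819605209364 F tool [  3.40023527   7.62670402 -12.68061259]
```

Call:
servo_tool([
  [0.3, 0, 0, 0, 0, 0, 0],
  [0.3, 0, 0, 0, 0, 0, 0],
  [0.3, 0, 0, 0, 0, 0, 0],
  [0.3, 0, 0, 0, 0, 0, 0],
  [0.3, 0, 0, -10, 0, 0, 0],
  [0.3, 0, 0, -15, 0, 0, 0],
  [0.3, 0, 0, -25, 0, 0, 0],
  [0.3, 0, 0, -25, 0, 0, 0],
  [0.3, 0, 0, -25, 0, 0, 0],
  [-1, 0, 0, -20, 7, 0, 0],
  [-1, 0, 0, -20, 7, 0, 0],
  [-1, 0, 0, -10, 7, 0, 0],
  [-1, 0, 0, 0, 7, 0, 0],
  [-1, 0, 0, 0, 7, 0, 0],
  [-1, 0, 0, 0, 7, 0, 0],
  [-1, 0, 0, 0, 6, 0, 0],
  [-1, 0, 0, 0, 0, 0, 0],
])

```text
t: 37.12
eef_pos: [0.6084, 0.3762, 0.3282]
ee_rot: [-3.129, -0.006, -0.157]
force: [1.1, 1.3, 2.9]
width: 0.0788
gripper_force: 0.0
```

```bash
python3 - <<'E'
from h import *
to([.6118,-.2155,.20],-93)
f=arm.grab_frame('top');save(f,'top4');g=arm.grab_frame('side');save(g,'side8')
for F in (f,g):
  for n in ['lid','pull_grip','handset1_mid','handset2_mid','handset3_mid','blade']: print(n,[(np.round(world(F,d['at']),3).tolist(),round(d['conf'],2)) for d in arm.recognise(n,F)][:3])
E
```

```text
pos [0.6084 0.3762 0.3282] rpy [-179.3   -0.3   -9. ] shift [ 95.3 585.4 121.5] turn [-0.83  0.25 83.99] F [1.1 1.3 2.9] w 0.0788 t 37.1
lid [([0.582, 0.265, 0.244], 0.77), ([0.573, 0.227, 0.086], 0.62), ([0.596, 0.304, 0.257], 0.27)]
pull_grip [([0.594, 0.302, 0.253], 0.6)]
handset1_mid [([0.561, -0.396, 0.016], 0.84)]
handset2_mid [([0.613, -0.214, 0.018], 0.8)]
handset3_mid [([0.424, -0.381, 0.023], 0.66), ([0.559, -0.394, 0.02], 0.44)]
blade [([0.42, -0.106, 0.054], 0.71), ([0.595, 0.306, 0.257], 0.54)]
lid [([0.577, 0.253, 0.207], 0.83)]
pull_grip [([0.695, -0.059, 0.035], 0.38)]
handset1_mid [([0.556, -0.402, 0.018], 0.87)]
handset2_mid [([0.573, 0.239, 0.12], 0.74), ([0.605, -0.226, 0.019], 0.61)]
handset3_mid [([0.419, -0.39, 0.022], 0.97), ([0.374, -0.009, 0.026], 0.64), ([0.416, -0.121, 0.05], 0.5)]
blade [([0.419, -0.119, 0.053], 0.94)]
```

Call:
servo_tool([
  [-1, 0, 0, 0, -0.8, 0, 7],
  [-1, 0, 0, 0, 0, 0, 7],
  [-1, 0, 0, 0, 0, 0, 7],
  [-1, 0, 0, 0, 0, 0, 7],
  [-1, 0, 0, 0, 0, 0, 7],
  [-1, 0, 0, 0, 0, 0, 7],
  [-1, 0, 0, 0, 0, 0, 7],
  [-1, 0, 0, 0, 0, 0, 7],
  [-1, 0, 0, 0, 0, 0, 7],
  [-1, 0, 0, 0, 0, 0, 7],
  [-1, 0, 0, 0, 0, 0, 7],
  [-1, 0, 0, 0, 0, 0, 7],
  [-1, 0, 0, 0, 0, 0, 0],
])

```text
t: 38.9
eef_pos: [0.6077, 0.3789, 0.3227]
ee_rot: [3.141, -0.014, -1.626]
force: [-0.1, 0.6, -0.2]
width: 0.0877
gripper_force: 0.0
```

Call:
servo_tool([
  [-1, 30, -2.3, 0, 0, 0, 0],
  [-1, 38, -2.3, 0, 0, 0, 0],
  [-1, 38, -2.3, 0, 0, 0, 0],
  [-1, 38, -2.3, 0, 0, 0, 0],
  [-1, 38, -2.3, 0, 0, 0, 0],
  [-1, 38, -2.3, 0, 0, 0, 0],
  [-1, 38, -2.3, 0, 0, 0, 0],
  [-1, 38, -2.3, 0, 0, 0, 0],
  [-1, 38, -2.3, 15, 0, 0, 0],
  [-1, 38, -2.3, 15, 0, 0, 0],
  [-1, 38, -2.3, 15, 0, 0, 0],
  [-1, 38, -2.3, 15, 0, 0, 0],
  [-1, 38, -2.3, 15, 0, 0, 0],
  [-1, 38, -2.3, 15, 0, 0, 0],
  [-1, 30, -2.3, 15, 0, 0, 0],
  [-1, 20, 0, 15, 0, 0, 0],
  [-1, 0, 0, 0, 0, 0, 0],
])

```text
t: 40.32
eef_pos: [0.6115, -0.2011, 0.2072]
ee_rot: [3.135, -0.014, -1.619]
force: [-0.0, -0.3, -1.3]
width: 0.088
gripper_force: 0.0
```

```bash
cat >> h.py <<'E'
def phone(f,guess,z=.02):
    "refine phone centre/angle in picture f by dark-blob rectangle"
    u,v=pix(f,[guess])[0].astype(int);im=cv2.cvtColor(f['color'],cv2.COLOR_RGB2GRAY)
    y0,x0=max(v-75,0),max(u-75,0);sub=im[y0:v+75,x0:u+75]
    t=cv2.morphologyEx((sub<np.percentile(sub,80)*.72).astype(np.uint8),cv2.MORPH_CLOSE,np.ones((9,9)))
    cs,_=cv2.findContours(t,cv2.RETR_EXTERNAL,cv2.CHAIN_APPROX_NONE)
    for c in cs:
        if cv2.contourArea(c)<400: continue
        r=cv2.boxPoints(cv2.minAreaRect(c))+[x0,y0];P=ray(f,r,z);e=[P[1]-P[0],P[2]-P[1]];l=max(e,key=np.linalg.norm)
        print('blob',np.round(P.mean(0),4),[round(float(np.linalg.norm(k)),3) for k in e],round(float(np.degrees(np.arctan2(l[1],l[0]))%180),1))
E
python3 - <<'E'
from h import *
to([.6118,-.2155,.10],-93)
w=arm.grab_frame('wrist');save(w,'w2')
print([(np.round(world(w,d['at']),3).tolist(),round(d['conf'],2)) for d in arm.recognise('handset1_mid',w)][:4],pix(w,[[.6118,-.2155,.02]]))
phone(w,[.6118,-.2155,.02])
E
```

```text
pos [ 0.6115 -0.2011  0.2072] rpy [179.6  -0.8 -92.8] shift [ 12.9  -1.7 107.4] turn [ 0.36 -0.81  0.22] F [-0.  -0.3 -1.3] w 0.088 t 40.3
[([0.562, -0.37, 0.019], 0.71)] [[313.60013561 166.52214519]]
blob [ 0.643  -0.1966  0.02  ] [0.13, 0.164] 88.6
```

Call:
servo_tool([
  [-1, 13, -1.7, 30, 0.4, -0.8, 0.2],
  [-1, 0, 0, 35, 0, 0, 0],
  [-1, 0, 0, 35, 0, 0, 0],
  [-1, 0, 0, 35, 0, 0, 0],
  [-1, 0, 0, 30, 0, 0, 0],
  [-1, 0, 0, 25, 0, 0, 0],
  [-1, 0, 0, 20, 0, 0, 0],
  [-1, 0, 0, 14, 0, 0, 0],
  [-1, 0, 0, 8, 0, 0, 0],
  [-1, 0, 0, 4, 0, 0, 0],
  [-1, 0, 0, 0, 0, 0, 0],
])

```text
t: 41.33
eef_pos: [0.6164, -0.2108, -0.0248]
ee_rot: [-3.136, -0.001, -1.622]
force: [-0.4, -0.3, 0.2]
width: 0.0876
gripper_force: 0.0
```

Call:
servo_tool([
  [1, 0, 0, 0, 0, 0, 0],
  [1, 0, 0, 0, 0, 0, 0],
  [1, 0, 0, 0, 0, 0, 0],
  [1, 0, 0, 0, 0, 0, 0],
  [1, 0, 0, 0, 0, 0, 0],
  [1, 0, 0, 0, 0, 0, 0],
  [1, 0, 0, 0, 0, 0, 0],
  [1, 0, 0, 0, 0, 0, 0],
  [1, 0, 0, 0, 0, 0, 0],
  [1, 0, 0, 0, 0, 0, 0],
], squeeze=25)

```text
t: 42.17
eef_pos: [0.6153, -0.2115, -0.0249]
ee_rot: [-3.137, -0.0, -1.624]
force: [-3.9, 0.5, 5.4]
width: 0.0459
gripper_force: 25.0
```

Call:
servo_tool([
  [1, 0, 0, -10, 0, 0, 0],
  [1, 0, 0, -20, 0, 0, 0],
  [1, 0, 0, -30, 0, 0, 0],
  [1, 0, 0, -35, 0, 0, 2],
  [1, 0, 0, -35, 0, 0, 2],
  [1, 0, 0, -30, 0, 0, 2],
  [1, 0, 0, -10, 0, 0, 0],
  [1, 0, 0, 0, 0, 0, 0],
])

```text
t: 42.83
eef_pos: [0.6175, -0.2116, 0.1495]
ee_rot: [-3.128, 0.0, -1.728]
force: [-0.0, -0.6, -0.9]
width: 0.046
gripper_force: 25.0
```

```bash
python3 - <<'E'
from h import *
to(case(-.005,-.08,.145),-98.9);print(arm.get_state()['gripper_force'])
g=arm.grab_frame('side');print([(np.round(world(g,d['at']),3).tolist(),round(d['conf'],2)) for d in arm.recognise('handset1_mid',g)][:4])
E
```

```text
pos [ 0.6175 -0.2116  0.1495] rpy [-179.2    0.   -99. ] shift [-367.5   21.5    4.3] turn [-0.77  0.03 -0.08] F [-0.  -0.6 -0.9] w 0.046 t 42.8
24.996565282344818
[([0.557, -0.402, 0.018], 0.82), ([0.577, 0.254, 0.21], 0.29)]
```

Call:
servo_tool([
  [1, -20, 2, 0, -0.7, 0, 0],
  [1, -37, 2, 0, 0, 0, 0],
  [1, -40, 2, 0, 0, 0, 0],
  [1, -40, 2, 0, 0, 0, 0],
  [1, -40, 2, 0, 0, 0, 0],
  [1, -40, 2, 0, 0, 0, 0],
  [1, -40, 2, 0, 0, 0, 0],
  [1, -40, 2, 0, 0, 0, 0],
  [1, -36, 2, 0, 0, 0, 0],
  [1, -25, 2, 0, 0, 0, 0],
  [1, -10, 1.5, 0, 0, 0, 0],
  [1, 0, 0, 0, 0, 0, 0],
])

```text
t: 43.93
eef_pos: [0.6503, 0.1578, 0.1424]
ee_rot: [3.132, -0.002, -1.725]
force: [0.3, -0.8, -0.8]
width: 0.0453
gripper_force: 25.0
```

```bash
python3 - <<'E'
from h import *
to(case(-.005,-.08,.037),-98.9)
E
```

```text
pos [0.6503 0.1578 0.1424] rpy [ 1.795e+02 -1.000e-01 -9.890e+01] shift [  2.4  -4.8 105.4] turn [ 0.54 -0.09  0.05] F [ 0.3 -0.8 -0.8] w 0.0453 t 43.9
```

Call:
servo_tool([
  [1, 2, -4.5, 15, 0.5, 0, 0],
  [1, 0, 0, 25, 0, 0, 0],
  [1, 0, 0, 25, 0, 0, 0],
  [1, 0, 0, 20, 0, 0, 0],
  [1, 0, 0, 10, 0, 0, 0],
  [1, 0, 0, 5, 0, 0, 0],
  [1, 0, 0, 4, 0, 0, 0],
  [1, 0, 0, 0, 0, 0, 0],
])

```text
t: 44.6
eef_pos: [0.6558, 0.1524, 0.041]
ee_rot: [-3.139, -0.0, -1.729]
force: [-0.5, -1.0, -1.6]
width: 0.0453
gripper_force: 25.0
```

```bash
python3 - <<'E'
from h import *
to(case(-.005,-.08,.037),-98.9)
E
```

```text
pos [0.6558 0.1524 0.041 ] rpy [-179.9   -0.   -99. ] shift [-1.9  2.5  4. ] turn [-0.13 -0.01 -0.14] F [-0.5 -1.  -1.6] w 0.0453 t 44.6
```

Call:
servo_tool([
  [1, -1, 1, 2, 0, 0, 0],
  [1, 0, 0, 2, 0, 0, 0],
  [1, 0, 0, 0, 0, 0, 0],
  [-0.3, 0, 0, 0, 0, 0, 0],
  [-0.3, 0, 0, 0, 0, 0, 0],
  [-0.3, 0, 0, 0, 0, 0, 0],
  [-0.3, 0, 0, 0, 0, 0, 0],
  [-0.3, 0, 0, -10, 0, 0, 0],
  [-0.3, 0, 0, -20, 0, 0, 0],
  [-0.3, 0, 0, -30, 0, 0, 0],
  [-0.3, 0, 0, -30, 0, 0, 0],
  [-0.3, 0, 0, -30, 0, 0, 0],
  [-1, 0, 0, 0, 0, 0, 0],
])

```text
t: 45.68
eef_pos: [0.6583, 0.1549, 0.1657]
ee_rot: [-3.129, 0.005, -1.727]
force: [1.6, 0.4, 1.7]
width: 0.0599
gripper_force: 0.0
```

```bash
python3 - <<'E'
from h import *
to([.5606,-.3915,.16],-89.2)
f=arm.grab_frame('top');g=arm.grab_frame('side')
for F in (f,g):
  for n in ['handset1_mid','handset2_mid','handset3_mid']: print(n,[(np.round(world(F,d['at']),3).tolist(),round(d['conf'],2)) for d in arm.recognise(n,F)][:3])
phone(f,[.56,-.39,.015],.015);phone(f,[.425,-.38,.015],.015)
w=arm.grab_frame('wrist')
print('wrist',[(np.round(world(w,d['at']),3).tolist(),round(d['conf'],2)) for d in arm.recognise('handset1_mid',w)][:3], case(-.005,-.08,.08))
E
```

```text
pos [0.6583 0.1549 0.1657] rpy [-179.3    0.3  -99. ] shift [555.   11.4   2.8] turn [-0.73  0.22 -9.76] F [1.6 0.4 1.7] w 0.0599 t 45.7
handset1_mid [([0.532, -0.388, 0.021], 0.95), ([0.551, 0.236, 0.094], 0.31)]
handset2_mid [([0.655, 0.126, 0.077], 0.81)]
handset3_mid [([0.424, -0.38, 0.021], 0.62)]
handset1_mid [([0.528, -0.394, 0.016], 0.9)]
handset2_mid [([0.649, 0.17, 0.083], 0.72)]
handset3_mid [([0.421, -0.39, 0.018], 0.6)]
blob [ 0.4217 -0.3785  0.015 ] [0.127, 0.056] 90.7
blob [ 0.5317 -0.3849  0.015 ] [0.126, 0.046] 90.8
blob [ 0.4259 -0.3791  0.015 ] [0.048, 0.127] 88.8
blob [ 0.5317 -0.3849  0.015 ] [0.126, 0.046] 90.8
wrist [] [0.65366324 0.15468337 0.08      ]
```

Call:
servo_tool([
  [-1, 0, 0, -5, -0.7, 0, -5],
  [-1, 0, 0, 0, 0, 0, -4.8],
  [-1, 30, 7, 0, 0, 0, 0],
  [-1, 39, 9.7, 0, 0, 0, 0],
  [-1, 39, 9.7, 0, 0, 0, 0],
  [-1, 39, 9.7, 0, 0, 0, 0],
  [-1, 39, 9.7, 0, 0, 0, 0],
  [-1, 39, 9.7, 0, 0, 0, 0],
  [-1, 39, 9.7, 0, 0, 0, 0],
  [-1, 39, 9.7, 0, 0, 0, 0],
  [-1, 39, 9.7, 0, 0, 0, 0],
  [-1, 39, 9.7, 0, 0, 0, 0],
  [-1, 39, 9.7, 0, 0, 0, 0],
  [-1, 39, 9.7, 0, 0, 0, 0],
  [-1, 39, 9.7, 10, 0, 0, 0],
  [-1, 30, 9.7, 20, 0, 0, 0],
  [-1, 10, 5, 20, 0, 0, 0],
  [-1, 0, 0, 0, 0, 0, 0],
])

```text
t: 47.68
eef_pos: [0.5192, -0.387, 0.1078]
ee_rot: [3.125, 0.005, -1.562]
force: [-0.7, 1.5, 0.1]
width: 0.0879
gripper_force: 0.0
```

```bash
python3 - <<'E'
from h import *
to([.5317,-.3849,-.033],-89.2)
E
```

```text
pos [ 0.5192 -0.387   0.1078] rpy [179.1   0.3 -89.5] shift [ -1.3 -14.8 140.6] turn [ 0.93  0.28 -0.28] F [-0.7  1.5  0.1] w 0.0879 t 47.7
```

Call:
servo_tool([
  [-1, -1, -14, 20, 0.9, 0, 0],
  [-1, 0, 0, 30, 0, 0, 0],
  [-1, 0, 0, 30, 0, 0, 0],
  [-1, 0, 0, 25, 0, 0, 0],
  [-1, 0, 0, 15, 0, 0, 0],
  [-1, 0, 0, 8, 0, 0, 0],
  [-1, 0, 0, 4, 0, 0, 0],
  [-1, 0, 0, 0, 0, 0, 0],
  [-1, 0, 0, 0, 0, 0, 0],
])

```text
t: 48.43
eef_pos: [0.5387, -0.3845, -0.0181]
ee_rot: [-3.134, 0.001, -1.557]
force: [0.4, -0.0, 0.4]
width: 0.0876
gripper_force: 0.0
```

```bash
python3 - <<'E'
from h import *
to([.5317,-.3849,-.032],-89.2)
E
```

```text
pos [ 0.5387 -0.3845 -0.0181] rpy [-179.6    0.   -89.2] shift [ 0.3  7.2 13.9] turn [-0.43  0.03  0.01] F [ 0.4 -0.   0.4] w 0.0876 t 48.4
```

Call:
servo_tool([
  [-1, 0, 6, 6, -0.4, 0, 0],
  [-1, 0, 0, 4, 0, 0, 0],
  [-1, 0, 0, 3, 0, 0, 0],
  [1, 0, 0, 0, 0, 0, 0],
  [1, 0, 0, 0, 0, 0, 0],
  [1, 0, 0, 0, 0, 0, 0],
  [1, 0, 0, 0, 0, 0, 0],
  [1, 0, 0, 0, 0, 0, 0],
  [1, 0, 0, 0, 0, 0, 0],
  [1, 0, 0, 0, 0, 0, 0],
  [1, 0, 0, 0, 0, 0, 0],
  [1, 0, 0, 0, 0, 0, 0],
  [1, 0, 0, 0, 0, 0, 0],
])

```text
t: 49.52
eef_pos: [0.5318, -0.3845, -0.0322]
ee_rot: [3.141, 0.001, -1.557]
force: [0.1, -0.1, 1.0]
width: 0.0457
gripper_force: 25.0
```

Call:
servo_tool([
  [1, 0, 0, -10, 0, 0, 0],
  [1, 0, 0, -20, 0, 0, 0],
  [1, 0, 0, -30, 0, 0, 0],
  [1, 0, 0, -35, 0, 0, 3.3],
  [1, 0, 0, -35, 0, 0, 3.3],
  [1, 0, 0, -35, 0, 0, 3.1],
  [1, 0, 0, -8, 0, 0, 0],
  [1, 0, 0, 0, 0, 0, 0],
])

```text
t: 50.18
eef_pos: [0.5338, -0.3857, 0.1455]
ee_rot: [-3.136, -0.001, -1.726]
force: [-0.3, -0.2, -1.4]
width: 0.0455
gripper_force: 25.0
```

```bash
python3 - <<'E'
from h import *
to(case(-.005,.08,.145),-98.9);print(arm.get_state()['gripper_force'])
E
```

```text
pos [ 0.5338 -0.3857  0.1455] rpy [-179.7   -0.   -98.9] shift [-552.4  125.2   -0.7] turn [-0.33 -0.05  0.  ] F [-0.3 -0.2 -1.4] w 0.0455 t 50.2
24.991080164909363
```

Call:
servo_tool([
  [1, -20, 5, 0, 0, 0, 0],
  [1, -38, 8.5, 0, 0, 0, 0],
  [1, -38, 8.5, 0, 0, 0, 0],
  [1, -38, 8.5, 0, 0, 0, 0],
  [1, -38, 8.5, 0, 0, 0, 0],
  [1, -38, 8.5, 0, 0, 0, 0],
  [1, -38, 8.5, 0, 0, 0, 0],
  [1, -38, 8.5, 0, 0, 0, 0],
  [1, -38, 8.5, 0, 0, 0, 0],
  [1, -38, 8.5, 0, 0, 0, 0],
  [1, -38, 8.5, 0, 0, 0, 0],
  [1, -38, 8.5, 0, 0, 0, 0],
  [1, -38, 8.5, 0, 0, 0, 0],
  [1, -38, 8.5, 0, 0, 0, 0],
  [1, -25, 8.5, 0, 0, 0, 0],
  [1, -12, 4, 0, 0, 0, 0],
  [1, 0, 0, 0, 0, 0, 0],
  [1, 0, 0, 0, 0, 0, 0],
])

```text
t: 51.68
eef_pos: [0.4901, 0.1794, 0.1406]
ee_rot: [3.139, -0.0, -1.725]
force: [-0.4, 0.6, -1.0]
width: 0.0457
gripper_force: 25.0
```

```bash
python3 - <<'E'
from h import *
to(case(-.005,.08,.0285),-98.9)
E
```

```text
pos [0.4901 0.1794 0.1406] rpy [179.9  -0.  -98.8] shift [ -0.9  -5.7 112.1] turn [ 0.14 -0.01  0.07] F [-0.4  0.6 -1. ] w 0.0457 t 51.7
```

Call:
servo_tool([
  [1, -1, -5.5, 15, 0, 0, 0],
  [1, 0, 0, 25, 0, 0, 0],
  [1, 0, 0, 25, 0, 0, 0],
  [1, 0, 0, 20, 0, 0, 0],
  [1, 0, 0, 10, 0, 0, 0],
  [1, 0, 0, 5, 0, 0, 0],
  [1, 0, 0, 4, 0, 0, 0],
  [1, 0, 0, 0, 0, 0, 0],
  [1, 0, 0, 0, 0, 0, 0],
])

```text
t: 52.43
eef_pos: [0.4971, 0.1799, 0.0383]
ee_rot: [3.141, 0.002, -1.727]
force: [0.5, -0.7, -1.5]
width: 0.0458
gripper_force: 25.0
```

```bash
python3 - <<'E'
from h import *
to(case(-.005,.08,.0285),-98.9)
E
```

```text
pos [0.4971 0.1799 0.0383] rpy [ 1.80e+02  1.00e-01 -9.89e+01] shift [0.7 1.4 9.8] turn [ 0.01  0.11 -0.03] F [ 0.5 -0.7 -1.5] w 0.0458 t 52.4
```

Call:
servo_tool([
  [1, 0, 1, 5, 0, 0, 0],
  [1, 0, 0, 3, 0, 0, 0],
  [1, 0, 0, 1.5, 0, 0, 0],
  [1, 0, 0, 0, 0, 0, 0],
  [-0.3, 0, 0, 0, 0, 0, 0],
  [-0.3, 0, 0, 0, 0, 0, 0],
  [-0.3, 0, 0, 0, 0, 0, 0],
  [-0.3, 0, 0, 0, 0, 0, 0],
  [-0.3, 0, 0, -10, 0, 0, 0],
  [-0.3, 0, 0, -20, 0, 0, 0],
  [-0.3, 0, 0, -30, 0, 0, 0],
  [-0.3, 0, 0, -30, 0, 0, 0],
  [-0.3, 0, 0, -30, 0, 0, 0],
  [-1, 0, 0, 0, 0, 0, 0],
])

```text
t: 53.6
eef_pos: [0.4989, 0.1815, 0.1551]
ee_rot: [-3.135, 0.007, -1.725]
force: [0.7, 0.6, 0.2]
width: 0.0596
gripper_force: 0.0
```

```bash
python3 - <<'E'
from h import *
to([.4259,-.3791,.10],-91.2)
f=arm.grab_frame('top')
for n in ['handset1_mid','handset2_mid','handset3_mid','blade']: print(n,[(np.round(world(f,d['at']),3).tolist(),round(d['conf'],2)) for d in arm.recognise(n,f)][:3])
phone(f,[.425,-.38,.015],.015)
E
```

```text
pos [0.4989 0.1815 0.1551] rpy [-179.6    0.4  -98.9] shift [565.5 -13.8  51.1] turn [-0.42  0.4  -7.65] F [0.7 0.6 0.2] w 0.0596 t 53.6
handset1_mid [([0.493, 0.157, 0.08], 0.76)]
handset2_mid [([0.657, 0.147, 0.077], 0.78)]
handset3_mid [([0.422, -0.38, 0.023], 0.56)]
blade [([0.421, -0.105, 0.052], 0.74)]
blob [ 0.4259 -0.3791  0.015 ] [0.048, 0.127] 88.7
```

Call:
servo_tool([
  [-1, 0, 0, -5, -0.4, 0.4, -4],
  [-1, 0, 0, 0, 0, 0, -3.7],
  [-1, 30, 3, 0, 0, 0, 0],
  [-1, 38, 4.2, 0, 0, 0, 0],
  [-1, 38, 4.2, 0, 0, 0, 0],
  [-1, 38, 4.2, 0, 0, 0, 0],
  [-1, 38, 4.2, 0, 0, 0, 0],
  [-1, 38, 4.2, 0, 0, 0, 0],
  [-1, 38, 4.2, 0, 0, 0, 0],
  [-1, 38, 4.2, 0, 0, 0, 0],
  [-1, 38, 4.2, 0, 0, 0, 0],
  [-1, 38, 4.2, 0, 0, 0, 0],
  [-1, 38, 4.2, 0, 0, 0, 0],
  [-1, 38, 4.2, 0, 0, 0, 0],
  [-1, 38, 4.2, 0, 0, 0, 0],
  [-1, 38, 4.2, 15, 0, 0, 0],
  [-1, 28, 4, 20, 0, 0, 0],
  [-1, 8, 0, 20, 0, 0, 0],
  [-1, 0, 0, 0, 0, 0, 0],
  [-1, 0, 0, 0, 0, 0, 0],
])

```text
t: 55.52
eef_pos: [0.4198, -0.3789, 0.0992]
ee_rot: [3.128, -0.003, -1.594]
force: [-0.4, 0.0, 0.1]
width: 0.0876
gripper_force: 0.0
```

```bash
python3 - <<'E'
from h import *
to([.4259,-.3791,-.033],-91.2)
E
```

```text
pos [ 0.4198 -0.3789  0.0992] rpy [179.2  -0.2 -91.3] shift [ -0.4  -7.9 132.1] turn [ 0.77 -0.18 -0.12] F [-0.4  0.   0.1] w 0.0876 t 55.5
```

Call:
servo_tool([
  [-1, 0, -3, 25, 0.4, 0, 0],
  [-1, 0, 0, 30, 0, 0, 0],
  [-1, 0, 0, 30, 0, 0, 0],
  [-1, 0, 0, 20, 0, 0, 0],
  [-1, 0, 0, 12, 0, 0, 0],
  [-1, 0, 0, 0, 0, 0, 0],
  [-1, 0, 0, 0, 0, 0, 0],
])

```text
t: 56.1
eef_pos: [0.4249, -0.3791, -0.0151]
ee_rot: [3.14, -0.005, -1.59]
force: [0.1, -1.1, 0.6]
width: 0.0875
gripper_force: 0.0
```

```bash
python3 - <<'E'
from h import *
to([.4259,-.3791,-.032],-91.2)
E
```

```text
pos [ 0.4249 -0.3791 -0.0151] rpy [179.9  -0.3 -91.1] shift [-0.1 -1.1 16.9] turn [ 0.11 -0.3   0.08] F [ 0.1 -1.1  0.6] w 0.0875 t 56.1
```

Call:
servo_tool([
  [-1, 0, -1, 8, 0, 0, 0],
  [-1, 0, 0, 5, 0, 0, 0],
  [-1, 0, 0, 3, 0, 0, 0],
  [1, 0, 0, 0, 0, 0, 0],
  [1, 0, 0, 0, 0, 0, 0],
  [1, 0, 0, 0, 0, 0, 0],
  [1, 0, 0, 0, 0, 0, 0],
  [1, 0, 0, 0, 0, 0, 0],
  [1, 0, 0, 0, 0, 0, 0],
  [1, 0, 0, 0, 0, 0, 0],
  [1, 0, 0, 0, 0, 0, 0],
  [1, 0, 0, 0, 0, 0, 0],
  [1, 0, 0, 0, 0, 0, 0],
])

```text
t: 57.18
eef_pos: [0.4251, -0.3798, -0.0317]
ee_rot: [3.14, -0.005, -1.592]
force: [-1.6, 0.2, 1.0]
width: 0.0457
gripper_force: 25.0
```

Call:
servo_tool([
  [1, 0, 0, -10, 0, 0, 0],
  [1, 0, 0, -20, 0, 0, 0],
  [1, 0, 0, -30, 0, 0, 0],
  [1, 0, 0, -35, 0, 0, 2.6],
  [1, 0, 0, -35, 0, 0, 2.6],
  [1, 0, 0, -35, 0, 0, 2.6],
  [1, 0, 0, -8, 0, 0, 0],
  [1, 0, 0, 0, 0, 0, 0],
  [1, 0, 0, 0, 0, 0, 0],
])

```text
t: 57.93
eef_pos: [0.4254, -0.3787, 0.1418]
ee_rot: [-3.141, -0.005, -1.728]
force: [0.1, 0.9, -2.5]
width: 0.046
gripper_force: 25.0
```

```bash
python3 - <<'E'
from h import *
to(case(-.005,0,.145),-98.9);print(arm.get_state()['gripper_force'])
E
```

```text
pos [ 0.4254 -0.3787  0.1418] rpy [-180.    -0.3  -99. ] shift [-562.3  -61.9   -6. ] turn [-0.02 -0.28 -0.11] F [ 0.1  0.9 -2.5] w 0.046 t 57.9
24.99903380870819
```

Call:
servo_tool([
  [1, -20, -2.5, -6, 0, 0, 0],
  [1, -38, -4.2, 0, 0, 0, 0],
  [1, -38, -4.2, 0, 0, 0, 0],
  [1, -38, -4.2, 0, 0, 0, 0],
  [1, -38, -4.2, 0, 0, 0, 0],
  [1, -38, -4.2, 0, 0, 0, 0],
  [1, -38, -4.2, 0, 0, 0, 0],
  [1, -38, -4.2, 0, 0, 0, 0],
  [1, -38, -4.2, 0, 0, 0, 0],
  [1, -38, -4.2, 0, 0, 0, 0],
  [1, -38, -4.2, 0, 0, 0, 0],
  [1, -38, -4.2, 0, 0, 0, 0],
  [1, -38, -4.2, 0, 0, 0, 0],
  [1, -38, -4.2, 0, 0, 0, 0],
  [1, -30, -4, 0, 0, 0, 0],
  [1, -15, -1.5, 0, 0, 0, 0],
  [1, 0, 0, 0, 0, 0, 0],
  [1, 0, 0, 0, 0, 0, 0],
  [1, 0, 0, 0, 0, 0, 0],
])

```text
t: 59.52
eef_pos: [0.5739, 0.1624, 0.143]
ee_rot: [3.139, -0.007, -1.728]
force: [-0.7, -0.3, -1.2]
width: 0.0458
gripper_force: 25.0
```

```bash
python3 - <<'E'
from h import *
to(case(-.005,0,.0285),-98.9)
E
```

```text
pos [0.5739 0.1624 0.143 ] rpy [179.8  -0.4 -99. ] shift [ -5.5  -0.3 114.5] turn [ 0.17 -0.39 -0.12] F [-0.7 -0.3 -1.2] w 0.0458 t 59.5
```

Call:
servo_tool([
  [1, -5, 0, 15, 0, -0.4, 0],
  [1, 0, 0, 25, 0, 0, 0],
  [1, 0, 0, 25, 0, 0, 0],
  [1, 0, 0, 20, 0, 0, 0],
  [1, 0, 0, 12, 0, 0, 0],
  [1, 0, 0, 6, 0, 0, 0],
  [1, 0, 0, 0, 0, 0, 0],
  [1, 0, 0, 0, 0, 0, 0],
])

```text
t: 60.18
eef_pos: [0.5758, 0.1677, 0.0417]
ee_rot: [3.141, 0.002, -1.729]
force: [-0.5, 0.3, -0.6]
width: 0.0459
gripper_force: 25.0
```

```bash
python3 - <<'E'
from h import *
to(case(-.005,0,.0285),-98.9)
E
```

```text
pos [0.5758 0.1677 0.0417] rpy [ 1.80e+02  1.00e-01 -9.91e+01] shift [ 0.8  1.  13.2] turn [ 0.05  0.1  -0.16] F [-0.5  0.3 -0.6] w 0.0459 t 60.2
```

Call:
servo_tool([
  [1, 0, 1, 7, 0, 0, 0],
  [1, 0, 0, 4, 0, 0, 0],
  [1, 0, 0, 2, 0, 0, 0],
  [1, 0, 0, 0, 0, 0, 0],
  [-0.25, 0, 0, 0, 0, 0, 0],
  [-0.25, 0, 0, 0, 0, 0, 0],
  [-0.25, 0, 0, 0, 0, 0, 0],
  [-0.25, 0, 0, 0, 0, 0, 0],
  [-0.25, 0, 0, -10, 0, 0, 0],
  [-0.25, 0, 0, -20, 0, 0, 0],
  [-0.25, 0, 0, -30, 0, 0, 0],
  [-0.25, 0, 0, -35, 0, 0, 0],
  [-0.25, 0, 0, -35, 0, 0, 0],
  [0.2, 0, 0, -40, 0, 0, 0],
  [0.2, 0, 0, -40, 0, 0, 0],
  [0.2, 0, 0, -40, 0, 0, 0],
  [0.2, 0, 0, -40, 0, 0, 0],
  [0.2, 0, 0, 0, 0, 0, 0],
  [0.2, 0, 0, 0, 0, 0, 0],
])

```text
t: 61.77
eef_pos: [0.5758, 0.1684, 0.3224]
ee_rot: [-3.137, 0.006, -1.728]
force: [0.5, 0.3, -1.9]
width: 0.0352
gripper_force: 0.0
```

```bash
python3 - <<'E'
from h import *
print(arm.get_state()['force'])
w=arm.grab_frame('wrist');f=arm.grab_frame('top');g=arm.grab_frame('side');save(w,'w9');save(f,'top9')
for F in (w,f,g):
  for n in ['handset1_mid','handset2_mid','handset3_mid','blade']: print(n,[(np.round(world(F,d['at']),3).tolist(),round(d['conf'],2)) for d in arm.recognise(n,F)][:4])
for n in ['lid','pull_grip']: print(n,[(np.round(world(g,d['at']),3).tolist(),round(d['conf'],2)) for d in arm.recognise(n,g)][:4])
print([case(-.005,y,.08).round(3) for y in (-.08,0,.08)])
# regrasp pose: lid 1.57, tool tilt
R0=R.from_euler('xyz',[np.pi,0,np.radians(-8.9)]);k=.55*(1.6-.065);Rg=R.from_rotvec(CY*k)*R0
print('tilt pose rpy',Rg.as_euler('xyz'), 'TCP',bar(1.55)+Rg.as_matrix()[:,2]*.0475)
E
```

```text
[ 0.53978648  0.3017913  -1.86682142]
handset1_mid [([0.494, 0.171, 0.079], 0.89)]
handset2_mid [([0.648, 0.143, 0.083], 0.92)]
handset3_mid []
blade [([0.408, -0.02, 0.032], 0.72)]
handset1_mid [([0.496, 0.175, 0.079], 0.71)]
handset2_mid [([0.655, 0.148, 0.077], 0.89)]
handset3_mid [([0.571, 0.167, 0.083], 0.79), ([0.536, 0.19, 0.061], 0.71), ([0.494, 0.172, 0.079], 0.31)]
blade [([0.42, -0.104, 0.057], 0.9)]
handset1_mid [([0.495, 0.194, 0.079], 0.75)]
handset2_mid [([0.648, 0.17, 0.083], 0.76)]
handset3_mid [([0.571, 0.181, 0.079], 0.76), ([0.418, -0.181, 0.008], 0.74)]
blade [([0.418, -0.12, 0.052], 0.61)]
lid [([0.577, 0.257, 0.21], 0.78), ([0.571, 0.243, 0.113], 0.2), ([0.417, -0.182, 0.009], 0.19)]
pull_grip []
[array([0.654, 0.155, 0.08 ]), array([0.575, 0.167, 0.08 ]), array([0.496, 0.179, 0.08 ])]
tilt pose rpy [ 2.29734265e+00  2.22044605e-16 -1.55334303e-01] TCP [0.59004757 0.26553742 0.21941509]
```

Call:
servo_tool([
  [0.2, 0, 0, -5, 0, 0, -7],
  [0.2, 0, 0, -5, 0, 0, -7],
  [0.2, 0, 0, 0, 0, 0, -7],
  [0.2, 0, 0, 0, 0, 0, -7],
  [0.2, 0, 0, 0, 0, 0, -7],
  [0.2, 0, 0, 0, 0, 0, -7],
  [0.2, 0, 0, 0, 0, 0, -7],
  [0.2, 0, 0, 0, 0, 0, -7],
  [0.2, 0, 0, 0, 0, 0, -7],
  [0.2, 0, 0, 0, 0, 0, -7],
  [0.2, 0, 0, 0, 0, 0, -7],
  [0.2, 0, 0, 0, 0, 0, -7],
  [0.2, 0, 0, 0, 0, 0, -6],
  [0.2, 0, -30, 0, 0, 0, 0],
  [0.2, 0, -38, 0, 0, 0, 0],
  [0.2, 0, -38, 0, 0, 0, 0],
  [0.2, 0, -38, 0, 0, 0, 0],
  [0.2, 0, -38, 0, 0, 0, 0],
  [0.2, 0, -30, 0, 0, 0, 0],
  [0.2, 0, 0, 0, 0, 0, 0],
])

```text
t: 64.28
eef_pos: [0.6077, 0.3824, 0.3256]
ee_rot: [3.142, 0.003, -0.154]
force: [-0.6, -1.7, -1.7]
width: 0.035
gripper_force: 0.0
```

Call:
servo_tool([
  [0.2, 0, 0, 0, -7, 0, 0],
  [0.2, 0, 0, 0, -7, 0, 0],
  [0.2, 0, 0, 0, -7, 0, 0],
  [0.2, 0, 0, 0, -7, 0, 0],
  [0.2, 0, 0, 0, -7, 0, 0],
  [0.2, 0, 0, 0, -7, 0, 0],
  [0.2, 0, 0, 0, -6, 0, 0],
  [0.2, 0, 0, 0, 0, 0, 0],
  [0.2, 0, 0, 0, 0, 0, 0],
])

```text
t: 65.03
eef_pos: [0.6079, 0.379, 0.3216]
ee_rot: [2.296, 0.006, -0.156]
force: [-0.2, -0.4, 1.3]
width: 0.0353
gripper_force: 0.0
```

```bash
python3 - <<'E'
from h import *
to([.6044,.3463,.2888],rpy=[2.3036,-.005,-.152])
f=arm.grab_frame('top');save(f,'top10')
print('bar',[(np.round(world(f,d['at']),3).tolist(),round(d['conf'],2)) for d in arm.recognise('pull_grip',f)][:4],bar(1.5),bar(1.6))
A=cv2.imread('pics/top0.png',0);B=cv2.imread('pics/top10.png',0);U=8
for (r0,r1,c0,c1) in [(230,266,328,386),(238,256,340,376),(246,264,292,330)]:
    t=cv2.resize(A[r0:r1,c0:c1],None,fx=U,fy=U,interpolation=2)
    r=cv2.matchTemplate(cv2.resize(B[r0-10:r1+10,c0-10:c1+10],None,fx=U,fy=U,interpolation=2),t,cv2.TM_CCOEFF_NORMED);_,m,_,l=cv2.minMaxLoc(r);print(m,l[0]/U-10,l[1]/U-10)
E
```

```text
pos [0.6079 0.379  0.3216] rpy [131.5   0.4  -8.9] shift [ 1.9 -2.8 46.3] turn [0.45 0.61 0.33] F [-0.2 -0.4  1.3] w 0.0353 t 65.0
bar [([0.597, 0.305, 0.25], 0.69)] [0.59448047 0.29384532 0.25305721] [0.59658317 0.30727292 0.24854086]
0.956123411655426 -0.125 0.125
0.9739342331886292 -3.625 1.875
0.9454779028892517 0.375 0.125
```

Call:
servo_tool([
  [0.2, 2, -3, 20, 0.4, 0.6, 0.3],
  [0.2, 0, 0, 26, 0, 0, 0],
  [0.2, 0, 0, 25, 0, 0, 0],
  [0.2, 0, 0, 25, 0, 0, 0],
  [0.2, 0, 0, 0, 0, 0, 0],
  [0.2, 0, 0, 0, 0, 0, 0],
])

```text
t: 65.63
eef_pos: [0.6002, 0.3072, 0.2658]
ee_rot: [2.318, -0.013, -0.155]
force: [0.1, 0.8, -0.0]
width: 0.035
gripper_force: 0.0
```

```bash
python3 - <<'E'
from h import *
to([.5929,.2727,.2221],rpy=[2.3036,-.005,-.152])
w=arm.grab_frame('wrist');print([(np.round(world(w,d['at']),3).tolist(),round(d['conf'],2)) for d in arm.recognise('pull_grip',w)][:4])
E
```

```text
pos [0.6002 0.3072 0.2658] rpy [132.8  -0.7  -8.9] shift [-2.5 -8.1 55.5] turn [-0.84 -0.17 -0.46] F [ 0.1  0.8 -0. ] w 0.035 t 65.6
[([0.616, 0.305, 0.258], 0.77)]
```

Call:
servo_tool([
  [0.2, -2, -8, 0, -0.8, 0, -0.4],
  [0.2, 0, 0, 20, 0, 0, 0],
  [0.2, 0, 0, 15, 0, 0, 0],
  [0.2, 0, 0, 10, 0, 0, 0],
  [0.2, 0, 0, 7, 0, 0, 0],
  [0.2, 0, 0, 0, 0, 0, 0],
])

```text
t: 66.23
eef_pos: [0.5931, 0.2762, 0.2204]
ee_rot: [2.298, -0.004, -0.148]
force: [-0.2, -0.4, 0.6]
width: 0.0348
gripper_force: 0.0
```

Call:
servo_tool([
  [1, 0, 0, 0, 0, 0, 0],
  [1, 0, 0, 0, 0, 0, 0],
  [1, 0, 0, 0, 0, 0, 0],
  [1, 0, 0, 0, 0, 0, 0],
  [1, 0, 0, 0, 0, 0, 0],
  [1, 0, 0, 0, 0, 0, 0],
])

```text
t: 66.73
eef_pos: [0.5936, 0.2764, 0.223]
ee_rot: [2.298, -0.007, -0.148]
force: [-0.2, 0.2, 5.9]
width: 0.0132
gripper_force: 25.0
```

```bash
python3 - <<'E'
from h import *
lidest();s=arm.get_state();print(s['width'],s['gripper_force'])
arc(1.58,.04,34,.55)
E
```

```text
pos [0.59364524 0.27635265 0.22303521] rpy [ 2.29826343 -0.00654917 -0.14813356] bar case 0.056392455945513106 -0.0014188188082070853 0.13962108675661505 r 0.1505794041516464 lid 1.6130416692919956 F tool [-0.21406695  4.34506212 -4.04168763]
0.013235433621868156 24.999989569187164
[[0.0, 4.5, 3.1], [1.4, -0.0, 0.0]]
[[-0.0, 4.4, 3.2], [1.4, -0.0, -0.0]]
[[0.0, 4.4, 3.4], [1.4, 0.0, 0.0]]
[[-0.0, 4.3, 3.5], [1.4, 0.0, 0.0]]
[[0.0, 4.2, 3.6], [1.4, -0.0, -0.0]]
[[0.0, 4.1, 3.7], [1.4, 0.0, 0.0]]
[[-0.0, 4.1, 3.8], [1.4, 0.0, 0.0]]
[[0.0, 4.0, 3.9], [1.4, 0.0, -0.0]]
[[0.0, 3.9, 4.0], [1.4, -0.0, 0.0]]
[[0.0, 3.8, 4.1], [1.4, 0.0, 0.0]]
[[-0.0, 3.7, 4.2], [1.4, 0.0, 0.0]]
[[-0.0, 3.7, 4.3], [1.4, 0.0, -0.0]]
[[-0.0, 3.6, 4.4], [1.4, -0.0, -0.0]]
[[0.0, 3.5, 4.5], [1.4, -0.0, 0.0]]
[[-0.0, 3.4, 4.6], [1.4, 0.0, -0.0]]
[[-0.0, 3.3, 4.7], [1.4, 0.0, -0.0]]
[[-0.0, 3.2, 4.8], [1.4, 0.0, -0.0]]
[[0.0, 3.1, 4.9], [1.4, 0.0, 0.0]]
[[-0.0, 3.0, 5.0], [1.4, -0.0, 0.0]]
[[-0.0, 2.9, 5.0], [1.4, 0.0, 0.0]]
[[0.0, 2.8, 5.1], [1.4, 0.0, -0.0]]
[[-0.0, 2.7, 5.2], [1.4, -0.0, -0.0]]
[[0.0, 2.6, 5.3], [1.4, 0.0, 0.0]]
[[-0.0, 2.5, 5.4], [1.4, 0.0, 0.0]]
[[0.0, 2.4, 5.4], [1.4, -0.0, 0.0]]
[[0.0, 2.2, 5.5], [1.4, 0.0, -0.0]]
[[-0.0, 2.1, 5.6], [1.4, 0.0, 0.0]]
[[-0.0, 2.0, 5.6], [1.4, -0.0, -0.0]]
[[0.0, 1.9, 5.7], [1.4, 0.0, -0.0]]
[[0.0, 1.8, 5.8], [1.4, 0.0, 0.0]]
[[-0.0, 1.7, 5.8], [1.4, 0.0, -0.0]]
[[0.0, 1.5, 5.9], [1.4, 0.0, -0.0]]
[[-0.0, 1.4, 5.9], [1.4, 0.0, 0.0]]
[[-0.0, 1.3, 6.0], [1.4, 0.0, -0.0]]
```

Call:
servo_tool([
  [1, 0, 4.5, 3.1, 1.4, 0, 0],
  [1, 0, 4.4, 3.2, 1.4, 0, 0],
  [1, 0, 4.4, 3.4, 1.4, 0, 0],
  [1, 0, 4.3, 3.5, 1.4, 0, 0],
  [1, 0, 4.2, 3.6, 1.4, 0, 0],
  [1, 0, 4.1, 3.7, 1.4, 0, 0],
  [1, 0, 4.1, 3.8, 1.4, 0, 0],
  [1, 0, 4, 3.9, 1.4, 0, 0],
  [1, 0, 3.9, 4, 1.4, 0, 0],
  [1, 0, 3.8, 4.1, 1.4, 0, 0],
  [1, 0, 0, 0, 0, 0, 0],
])

```text
t: 67.65
eef_pos: [0.5848, 0.2219, 0.2234]
ee_rot: [2.548, -0.005, -0.149]
force: [-2.7, 0.3, 1.8]
width: 0.0131
gripper_force: 25.0
```

Call:
servo_tool([
  [1, 0, 3.7, 4.2, 1.4, 0, 0],
  [1, 0, 3.7, 4.3, 1.4, 0, 0],
  [1, 0, 3.6, 4.4, 1.4, 0, 0],
  [1, 0, 3.5, 4.5, 1.4, 0, 0],
  [1, 0, 3.4, 4.6, 1.4, 0, 0],
  [1, 0, 3.3, 4.7, 1.4, 0, 0],
  [1, 0, 3.2, 4.8, 1.4, 0, 0],
  [1, 0, 3.1, 4.9, 1.4, 0, 0],
  [1, 0, 0, 0, 0, 0, 0],
])

```text
t: 68.4
eef_pos: [0.5779, 0.1795, 0.2044]
ee_rot: [2.739, -0.003, -0.15]
force: [-5.8, -0.7, 2.3]
width: 0.0131
gripper_force: 25.0
```

```bash
python3 - <<'E'
from h import *
lidest();s=arm.get_state();print(s['width'],s['gripper_force'])
E
```

```text
pos [0.57786327 0.17952438 0.20442854] rpy [ 2.7394255  -0.00346924 -0.15002712] bar case -0.0585940475557859 -0.001019200264614088 0.13313848431043368 r 0.14546174209547091 lid 0.8145914390963681 F tool [-5.64949716  2.32927355 -1.50175738]
0.013108252495051643 25.01465678215027
```

Call:
servo_tool([
  [1, 0, 3, 5, 1.4, 0, 0],
  [1, 0, 2.9, 5, 1.4, 0, 0],
  [1, 0, 2.8, 5.1, 1.4, 0, 0],
  [1, 0, 2.7, 5.2, 1.4, 0, 0],
  [1, 0, 2.6, 5.3, 1.4, 0, 0],
  [1, 0, 2.5, 5.4, 1.4, 0, 0],
  [1, 0, 2.4, 5.4, 1.4, 0, 0],
  [1, 0, 2.2, 5.5, 1.4, 0, 0],
  [1, 0, 2.1, 5.6, 1.4, 0, 0],
  [1, 0, 2, 5.6, 1.4, 0, 0],
  [1, 0, 1.9, 5.7, 1.4, 0, 0],
  [1, 0, 1.8, 5.8, 1.4, 0, 0],
  [1, 0, 1.7, 5.8, 1.4, 0, 0],
  [1, 0, 0, 0, 0, 0, 0],
])

```text
t: 69.57
eef_pos: [0.5701, 0.1325, 0.1429]
ee_rot: [3.055, -0.0, -0.15]
force: [-7.0, -0.7, 0.3]
width: 0.0131
gripper_force: 25.0
```

```bash
python3 - <<'E'
from h import *
lidest();s=arm.get_state();print(s['force'])
to(bar(0)+[0,0,-.0475],-8.9)
E
```

```text
pos [0.57005459 0.1324902  0.14290665] rpy [ 3.05477832e+00 -4.83415537e-04 -1.50258166e-01] bar case -0.12074275137268944 -0.0007877479769624522 0.07522776036334507 r 0.14226042295147295 lid 0.21557431739491995 F tool [-6.78556282  1.77417137 -0.14282094]
[-6.97197486 -0.71955554  0.2928329 ]
pos [0.5701 0.1325 0.1429] rpy [175.   -0.   -8.6] shift [-0.9  7.7 28.2] turn [ 4.97 -0.04  0.29] F [-7.  -0.7  0.3] w 0.0131 t 69.6
```

Call:
servo_tool([
  [1, 0, 2, 6, 1.3, 0, 0],
  [1, 0, 2, 6, 1.3, 0, 0],
  [1, 0, 1.5, 6, 1.2, 0, 0],
  [1, 0, 0, 0, 0, 0, 0],
], squeeze=40)

```text
t: 69.9
eef_pos: [0.5692, 0.1271, 0.1253]
ee_rot: [3.122, -0.0, -0.15]
force: [-6.7, 2.0, -0.2]
width: 0.0126
gripper_force: 40.0
```

Call:
servo_tool([
  [1, 0, 1, 3, 1.2, 0, 0],
  [1, 0, 0, 2, 0, 0, 0],
  [1, 0, 0, 2, 0, 0, 0],
  [1, 0, 0, 0, 0, 0, 0],
])

```text
t: 70.23
eef_pos: [0.5688, 0.1255, 0.1183]
ee_rot: [3.14, 0.0, -0.149]
force: [-6.4, -2.8, 0.0]
width: 0.0125
gripper_force: 40.0
```

Call:
servo_tool([
  [1, 0, 0, 2, 0, 0, 0],
  [1, 0, 0, 2, 0, 0, 0],
  [1, 0, 0, 0, 0, 0, 0],
])

```text
t: 70.48
eef_pos: [0.5691, 0.1255, 0.1178]
ee_rot: [3.14, -0.002, -0.148]
force: [-16.2, -2.6, 23.8]
width: 0.0127
gripper_force: 40.0
```

Call:
servo_tool([
  [1, 0, 0, 1.5, 0, 0, 0],
  [1, 0, 0, 1.5, 0, 0, 0],
  [1, 0, 0, 0, 0, 0, 0],
])

```text
t: 70.73
eef_pos: [0.5694, 0.1254, 0.1173]
ee_rot: [3.14, -0.003, -0.147]
force: [-24.8, -1.9, 43.0]
width: 0.013
gripper_force: 40.1
```

```bash
python3 - <<'E'
from h import *
lidest();s=arm.get_state();print(s['force'])
g=arm.grab_frame('side');save(g,'side11');f=arm.grab_frame('top')
for F in (g,f):
  print([(np.round(world(F,d['at']),3).tolist(),round(d['conf'],2)) for d in arm.recognise('lid',F)][:3])
E
```

```text
pos [0.56936465 0.12542885 0.1172685 ] rpy [ 3.14037966 -0.00317953 -0.14712166] bar case -0.13188778013162905 -0.0010908639541274525 0.04976822894180831 r 0.14096546797018472 lid 0.019216349785904308 F tool [-24.15309466   5.5690196  -43.02190545]
[-24.83610391  -1.89655668  42.9516161 ]
[([0.533, 0.131, 0.12], 0.64)]
[([0.51, 0.16, 0.122], 0.58), ([0.512, 0.155, 0.117], 0.24)]
```

Call:
servo_tool([
  [1, 0, 0, -3, 0, 0, 0],
  [1, 0, 0, -3, 0, 0, 0],
  [1, 0, 0, 0, 0, 0, 0],
  [0.2, 0, 0, 0, 0, 0, 0],
  [0.2, 0, 0, 0, 0, 0, 0],
  [0.2, 0, 0, 0, 0, 0, 0],
  [0.2, 0, 0, 0, 0, 0, 0],
  [0.2, 0, 0, 0, 0, 0, 0],
])

```text
t: 71.6
eef_pos: [0.5718, 0.127, 0.1187]
ee_rot: [-3.14, -0.005, -0.148]
force: [-0.8, -0.2, 1.3]
width: 0.0341
gripper_force: 0.0
```

Call:
servo_tool([
  [1, 0, 0, 0, 0, 0, 0],
  [1, 0, 0, 0, 0, 0, 0],
  [1, 0, 0, 0, 0, 0, 0],
  [1, 0, 0, 0, 0, 0, 0],
  [1, 0, 0, 0, 0, 0, 0],
  [1, 0, 0, 0, 0, 0, 0],
])

```text
t: 72.1
eef_pos: [0.5712, 0.1252, 0.1186]
ee_rot: [3.141, -0.004, -0.149]
force: [0.9, -4.8, -0.9]
width: 0.0129
gripper_force: 40.0
```

Call:
servo_tool([
  [1, 0, 0, -4, 0, 0, 0],
  [1, 0, 0, 0, 0, 0, 0],
  [1, 0, 0, 0, 0, 0, 0],
])

```text
t: 72.35
eef_pos: [0.5711, 0.1253, 0.1225]
ee_rot: [3.141, -0.004, -0.149]
force: [2.3, -6.1, -2.2]
width: 0.0126
gripper_force: 40.0
```

Call:
servo_tool([
  [1, 0, 0, -4, 0, 0, 0],
  [1, 0, 0, -4, 0, 0, 0],
  [1, 0, 0, 0, 0, 0, 0],
  [1, 0, 0, 0, 0, 0, 0],
])

```text
t: 72.68
eef_pos: [0.5711, 0.1254, 0.1301]
ee_rot: [3.141, -0.004, -0.149]
force: [2.9, -4.8, -5.4]
width: 0.013
gripper_force: 40.0
```

Call:
servo_tool([
  [1, 0, 0, -3, 0, 0, 0],
  [1, 0, 0, -2, 0, 0, 0],
  [1, 0, 0, 0, 0, 0, 0],
  [1, 0, 0, 0, 0, 0, 0],
])

```text
t: 73.02
eef_pos: [0.5711, 0.1255, 0.1347]
ee_rot: [3.141, -0.004, -0.149]
force: [4.1, -4.8, -6.3]
width: 0.0124
gripper_force: 40.0
```

```bash
python3 - <<'E'
from h import *
s=arm.get_state();print(s['eef_pos'],s['force'])
g=arm.grab_frame('side');save(g,'side12');f=arm.grab_frame('top');save(f,'top12')
a=cv2.imread('pics/side0.png',0);b=cv2.imread('pics/side12.png',0);c=cv2.imread('pics/side11.png',0);U=8
for nm,B in (('pulled',b),('pressed',c)):
  for (r0,r1,c0,c1) in [(165,195,262,295),(160,200,290,325)]:
    t=cv2.resize(a[r0:r1,c0:c1],None,fx=U,fy=U,interpolation=2)
    r=cv2.matchTemplate(cv2.resize(B[r0-12:r1+8,c0-8:c1+8],None,fx=U,fy=U,interpolation=2),t,cv2.TM_CCOEFF_NORMED);_,m,_,l=cv2.minMaxLoc(r);print(nm,round(m,3),l[0]/U-8,l[1]/U-12)
E
```

```text
[0.57110949 0.12547023 0.13470766] [ 4.06669787 -4.78820037 -6.31195124]
pulled 0.997 -0.125 -0.125
pulled 0.607 -0.625 0.125
pressed 0.999 0.0 0.0
pressed 0.563 -0.5 0.375
```

The lid's catch hasn't moved in the picture (match 0.997, under 0.2 px). The handle is out 16 mm at 6.3 N. I'll hold it there.

Call:
servo_tool([
  [1, 0, 0, -0.5, 0, 0, 0],
  [1, 0, 0, 0, 0, 0, 0],
  [1, 0, 0, 0, 0, 0, 0],
  [1, 0, 0, 0, 0, 0, 0],
  [1, 0, 0, 0, 0, 0, 0],
  [1, 0, 0, 0, 0, 0, 0],
  [1, 0, 0, 0, 0, 0, 0],
  [1, 0, 0, 0, 0, 0, 0],
  [1, 0, 0, 0, 0, 0, 0],
  [1, 0, 0, 0, 0, 0, 0],
  [1, 0, 0, 0, 0, 0, 0],
  [1, 0, 0, 0, 0, 0, 0],
  [1, 0, 0, 0, 0, 0, 0],
  [1, 0, 0, 0, 0, 0, 0],
  [1, 0, 0, 0, 0, 0, 0],
  [1, 0, 0, 0, 0, 0, 0],
  [1, 0, 0, 0, 0, 0, 0],
  [1, 0, 0, 0, 0, 0, 0],
  [1, 0, 0, 0, 0, 0, 0],
  [1, 0, 0, 0, 0, 0, 0],
])

```text
t: 74.78
eef_pos: [0.5711, 0.1254, 0.1351]
ee_rot: [3.141, -0.004, -0.149]
force: [3.3, -5.4, -6.2]
width: 0.0132
gripper_force: 40.0
```

Call:
servo_tool([
  [1, 0, 0, 0, 0, 0, 0],
  [1, 0, 0, 0, 0, 0, 0],
  [1, 0, 0, 0, 0, 0, 0],
  [1, 0, 0, 0, 0, 0, 0],
  [1, 0, 0, 0, 0, 0, 0],
  [1, 0, 0, 0, 0, 0, 0],
  [1, 0, 0, 0, 0, 0, 0],
  [1, 0, 0, 0, 0, 0, 0],
  [1, 0, 0, 4, 0, 0, 0],
  [1, 0, 0, 4, 0, 0, 0],
  [1, 0, 0, 4, 0, 0, 0],
  [1, 0, 0, 4, 0, 0, 0],
  [1, 0, 0, 1, 0, 0, 0],
  [1, 0, 0, 0, 0, 0, 0],
  [0.2, 0, 0, 0, 0, 0, 0],
  [0.2, 0, 0, 0, 0, 0, 0],
  [-0.4, 0, 0, 0, 0, 0, 0],
  [-0.4, 0, 0, 0, 0, 0, 0],
  [-0.4, 0, 0, 0, 0, 0, 0],
  [-0.4, 0, 0, 0, 0, 0, 0],
])

```text
t: 76.45
eef_pos: [0.5715, 0.127, 0.1192]
ee_rot: [-3.14, -0.005, -0.148]
force: [-0.1, -0.5, -1.1]
width: 0.0474
gripper_force: 0.0
```

Call:
servo_tool([
  [-0.4, 0, 0, -10, 0, 0, 0],
  [-0.4, 0, 0, -20, 0, 0, 0],
  [-0.4, 0, 0, -30, 0, 0, 0],
  [-0.4, 0, 0, -35, 0, 0, 0],
  [-0.4, 0, 0, -35, 0, 0, 0],
  [-0.4, 0, 0, -35, 0, 0, 0],
  [-0.4, 0, -40, 0, 0, 0, 0],
  [-0.4, 0, -40, 0, 0, 0, 0],
  [-0.4, 0, -40, 0, 0, 0, 0],
  [-0.4, 0, -40, 0, 0, 0, 0],
  [-0.4, 0, 0, 0, 0, 0, 0],
  [-0.4, 0, 0, 0, 0, 0, 0],
])

```text
t: 77.45
eef_pos: [0.594, 0.2869, 0.2839]
ee_rot: [-3.141, -0.004, -0.146]
force: [-0.3, -1.3, 1.0]
width: 0.0614
gripper_force: 0.0
```

```bash
python3 - <<'E'
from h import *
s=arm.get_state();print(s['t'],s['eef_pos'],s['force'])
g=arm.grab_frame('side');save(g,'side13');f=arm.grab_frame('top');save(f,'top13')
U=8;pairs=[('side0','side13',[(140,172,280,335),(165,195,262,295),(255,285,295,330)]),('top0','top13',[(145,207,215,242),(238,256,340,376)])]
for x,y,rs in pairs:
  A=cv2.imread('pics/%s.png'%x,0);B=cv2.imread('pics/%s.png'%y,0)
  for (r0,r1,c0,c1) in rs:
    t=cv2.resize(A[r0:r1,c0:c1],None,fx=U,fy=U,interpolation=2)
    r=cv2.matchTemplate(cv2.resize(B[r0-10:r1+10,c0-10:c1+10],None,fx=U,fy=U,interpolation=2),t,cv2.TM_CCOEFF_NORMED);_,m,_,l=cv2.minMaxLoc(r);print(y,round(m,3),l[0]/U-10,l[1]/U-10)
A=cv2.imread('pics/top0.png',0);B=cv2.imread('pics/top13.png',0)
# tip end along blade line and handle's rear end
for n,I in (('0',A),('13',B)):
    print(n,'row255',I[253:257,280:302].mean(0).astype(int).tolist());print(n,'handle',I[245:249,335:385].mean(0).astype(int).tolist())
E
```

```text
77.45 [0.59399563 0.28687235 0.28389281] [-0.28488289 -1.25551419  0.96249651]
side13 0.999 0.0 0.0
side13 0.999 0.0 0.0
side13 0.967 0.0 0.125
top13 0.999 0.0 0.0
top13 0.972 -3.625 1.875
0 row255 [14, 21, 19, 33, 37, 46, 65, 77, 79, 100, 92, 80, 103, 108, 111, 114, 115, 117, 119, 120, 122, 124]
0 handle [50, 50, 34, 34, 23, 14, 14, 13, 20, 45, 64, 67, 68, 68, 71, 71, 72, 74, 73, 73, 74, 74, 74, 75, 75, 76, 75, 75, 76, 76, 77, 74, 76, 76, 75, 76, 72, 45, 19, 19, 14, 16, 31, 48, 30, 25, 64, 135, 147, 147]
13 row255 [17, 19, 25, 40, 40, 46, 71, 79, 74, 100, 108, 112, 113, 115, 116, 116, 116, 119, 120, 121, 122, 122]
13 handle [16, 10, 12, 11, 14, 29, 42, 43, 48, 48, 53, 51, 54, 54, 58, 60, 61, 66, 68, 68, 70, 69, 72, 73, 75, 74, 75, 76, 75, 77, 77, 78, 76, 51, 23, 18, 15, 14, 28, 56, 38, 24, 22, 23, 22, 25, 67, 143, 154, 153]
```

```bash
python3 - <<'E'
from h import *
f=arm.grab_frame('top')
cv=lambda c:np.array(c,float)/3+[285-160,225]-.5+.5/3
P=ray(f,cv([(619,40),(763,20),(775,95),(630,118)]),.01);print(np.round(P,3),P.mean(0))
c=P.mean(0)
d=np.array([np.cos(np.radians(98.3)),np.sin(np.radians(98.3)),0]);n=np.array([-d[1],d[0],0])
print('sizes',np.linalg.norm(P[1]-P[0]),np.linalg.norm(P[2]-P[1]))
h=np.array([.4274,-.147,0]);print('initial off along,lat',(h-c)@d,(h-c)@n)
b=cv2.cvtColor(f['color'],cv2.COLOR_RGB2GRAY)
# handle bright patch now: light pixels between the cheeks
for nm,I in (('start',cv2.imread('pics/top0.png',0)),('now',b)):
    s=I[232:264,334:384]; m=((s>58)&(s<90)).astype(np.uint8);k,l,st,ce=cv2.connectedComponentsWithStats(m)
    i=1+np.argmax(st[1:,4]);print(nm,st[i],ce[i]+[334,232],ray(f,[ce[i]+[334,232]],.053))
to([.4268,-.1487,.05],-81.7)
E
```

```text
[[ 0.451 -0.09   0.01 ]
 [ 0.467 -0.199  0.01 ]
 [ 0.411 -0.208  0.01 ]
 [ 0.393 -0.099  0.01 ]] [ 0.4305229  -0.14893559  0.01      ]
sizes 0.11004090794267583 0.05687781678242948
initial off along,lat 0.002366121397303404 0.0028107760673653543
start [ 11  10  27  12 212] [357.98584906 247.41981132] [[ 0.42920454 -0.14713633  0.053     ]]
now [  7  12  28  11 220] [354.34545455 249.29090909] [[ 0.42507331 -0.13924191  0.053     ]]
pos [0.5942 0.2842 0.285 ] rpy [-179.9   -0.3   -8.5] shift [-102.6  453.4  233.6] turn [-0.28 -0.18 73.17] F [-0.8  0.1 -0.4] w 0.0614 t 77.6
```

Call:
servo_tool([
  [-1, 0, 0, 0, 0, 0, 6.6],
  [-1, 0, 0, 0, 0, 0, 6.7],
  [-1, 0, 0, 0, 0, 0, 6.6],
  [-1, 0, 0, 0, 0, 0, 6.7],
  [-1, 0, 0, 0, 0, 0, 6.6],
  [-1, 0, 0, 0, 0, 0, 6.7],
  [-1, 0, 0, 0, 0, 0, 6.6],
  [-1, 0, 0, 0, 0, 0, 6.7],
  [-1, 0, 0, 0, 0, 0, 6.6],
  [-1, 0, 0, 0, 0, 0, 6.7],
  [-1, 0, 0, 0, 0, 0, 6.7],
  [-1, 0, 0, 0, 0, 0, 0],
])

```text
t: 78.6
eef_pos: [0.5944, 0.2834, 0.2854]
ee_rot: [-3.136, 0.001, -1.433]
force: [0.3, -0.5, -0.4]
width: 0.0877
gripper_force: 0.0
```

Call:
servo_tool([
  [-1, 20, 12, 0, 0, 0, 0],
  [-1, 33, 19, 0, 0, 0, 0],
  [-1, 33, 19, 0, 0, 0, 0],
  [-1, 33, 19, 0, 0, 0, 0],
  [-1, 33, 19, 0, 0, 0, 0],
  [-1, 33, 19, 0, 0, 0, 0],
  [-1, 33, 19, 0, 0, 0, 0],
  [-1, 33, 19, 0, 0, 0, 0],
  [-1, 33, 19, 0, 0, 0, 0],
  [-1, 33, 19, 15, 0, 0, 0],
  [-1, 33, 19, 30, 0, 0, 0],
  [-1, 30, 17, 30, 0, 0, 0],
  [-1, 15, 8, 30, 0, 0, 0],
  [-1, 0, 0, 30, 0, 0, 0],
  [-1, 0, 0, 30, 0, 0, 0],
  [-1, 0, 0, 0, 0, 0, 0],
  [-1, 0, 0, 0, 0, 0, 0],
])

```text
t: 80.02
eef_pos: [0.4295, -0.1316, 0.1251]
ee_rot: [-3.139, -0.0, -1.424]
force: [1.0, -0.2, -0.1]
width: 0.0876
gripper_force: 0.0
```

```bash
python3 - <<'E'
from h import *
to([.4256,-.1403,-.0056],-81.7)
E
```

```text
pos [ 0.4295 -0.1316  0.1251] rpy [-179.8   -0.   -81.6] shift [  8.1   5.5 130.7] turn [-0.16 -0.01  0.1 ] F [ 1.  -0.2 -0.1] w 0.0876 t 80.0
```

Call:
servo_tool([
  [-1, 8, 5, 25, 0, 0, 0],
  [-1, 0, 0, 30, 0, 0, 0],
  [-1, 0, 0, 30, 0, 0, 0],
  [-1, 0, 0, 20, 0, 0, 0],
  [-1, 0, 0, 12, 0, 0, 0],
  [-1, 0, 0, 8, 0, 0, 0],
  [-1, 0, 0, 4, 0, 0, 0],
  [-1, 0, 0, 0, 0, 0, 0],
  [-1, 0, 0, 0, 0, 0, 0],
])

```text
t: 80.77
eef_pos: [0.4286, -0.1392, -0.0028]
ee_rot: [-3.135, 0.0, -1.425]
force: [0.8, 0.4, -0.2]
width: 0.0877
gripper_force: 0.0
```

Call:
servo_tool([
  [1, 0, 0, 0, 0, 0, 0],
  [1, 0, 0, 0, 0, 0, 0],
  [1, 0, 0, 0, 0, 0, 0],
  [1, 0, 0, 0, 0, 0, 0],
  [1, 0, 0, 0, 0, 0, 0],
  [1, 0, 0, 0, 0, 0, 0],
  [1, 0, 0, 0, 0, 0, 0],
  [1, 0, 0, 0, 0, 0, 0],
  [1, 0, 0, 0, 0, 0, 0],
  [1, 0, 0, 0, 0, 0, 0],
  [1, 0, 0, 0, 0, 0, 0],
  [1, 0, 0, 0, 0, 0, 0],
], squeeze=20)

```text
t: 81.77
eef_pos: [0.4272, -0.1393, -0.0041]
ee_rot: [-3.137, 0.0, -1.426]
force: [-0.3, -0.7, 0.3]
width: 0.0199
gripper_force: 19.9
```

```bash
python3 - <<'E'
from h import *
to([.4268,-.1487,-.0056],-81.7);print(arm.get_state()['gripper_force'])
E
```

```text
pos [ 0.4272 -0.1393 -0.0041] rpy [-179.7    0.   -81.7] shift [9.2 1.8 1.5] turn [-0.28  0.02 -0.01] F [-0.3 -0.7  0.3] w 0.0199 t 81.8
19.87656980752945
```

Call:
servo_tool([
  [1, 3, 0, -1, 0, 0, 0],
  [1, 3, 0, 0, 0, 0, 0],
  [1, 3, 0, 0, 0, 0, 0],
  [1, 0, 0, 1, 0, 0, 0],
  [1, 0, 0, 0, 0, 0, 0],
  [1, 0, 0, 0, 0, 0, 0],
  [0.4, 0, 0, 0, 0, 0, 0],
  [0.4, 0, 0, 0, 0, 0, 0],
  [0.4, 0, 0, 0, 0, 0, 0],
  [-1, 0, 0, 0, 0, 0, 0],
  [-1, 0, 0, 0, 0, 0, 0],
  [-1, 0, 0, 0, 0, 0, 0],
  [-1, 0, 0, 0, 0, 0, 0],
  [-1, 0, 0, -10, 0, 0, 0],
  [-1, 0, 0, -20, 0, 0, 0],
  [-1, 0, 0, -35, 0, 0, 0],
  [-1, 0, 0, -35, 0, 0, 0],
  [-1, 0, 0, -35, 0, 0, 0],
  [-1, 0, 0, -35, 0, 0, 0],
  [-1, 0, 0, 0, 0, 0, 0],
])

```text
t: 83.43
eef_pos: [0.4317, -0.1489, 0.173]
ee_rot: [-3.126, -0.002, -1.425]
force: [0.8, 0.3, 0.8]
width: 0.0864
gripper_force: 0.0
```

Call:
servo_tool([
  [-1, 0, -30, 0, 0, 0, 0],
  [-1, 0, -38, 0, 0, 0, 0],
  [-1, 0, -38, 0, 0, 0, 0],
  [-1, 20, -38, 0, 0, 0, 0],
  [-1, 20, -38, 0, 0, 0, 0],
  [-1, 20, -38, 0, 0, 0, 0],
  [-1, 20, 0, 0, 0, 0, 0],
  [-1, 20, 0, 0, 0, 0, 0],
  [-1, 20, 0, 0, 0, 0, 0],
  [-1, 0, 0, 0, 0, 0, 0],
  [-1, 0, 0, 0, 0, 0, 0],
])

```text
t: 84.35
eef_pos: [0.6588, -0.235, 0.166]
ee_rot: [-3.138, 0.001, -1.428]
force: [-0.9, -0.3, -0.2]
width: 0.0876
gripper_force: 0.0
```

```bash
python3 - <<'E'
from h import *
f=arm.grab_frame('top');b=cv2.cvtColor(f['color'],cv2.COLOR_RGB2GRAY);g=arm.grab_frame('side')
U=8
for A,B,(r0,r1,c0,c1) in [(cv2.imread('pics/top0.png',0),b,(238,256,340,376)),(cv2.imread('pics/top0.png',0),b,(230,266,328,386)),(cv2.imread('pics/top0.png',0),b,(145,207,215,242)),(cv2.imread('pics/side0.png',0),cv2.cvtColor(g['color'],cv2.COLOR_RGB2GRAY),(245,290,285,335))]:
    t=cv2.resize(A[r0:r1,c0:c1],None,fx=U,fy=U,interpolation=2)
    r=cv2.matchTemplate(cv2.resize(B[r0-10:r1+10,c0-10:c1+10],None,fx=U,fy=U,interpolation=2),t,cv2.TM_CCOEFF_NORMED);_,m,_,l=cv2.minMaxLoc(r);print(round(m,3),l[0]/U-10,l[1]/U-10)
for n in ['blade']:
  for F in (f,g): print(n,[(np.round(world(F,d['at']),3).tolist(),round(d['conf'],2)) for d in arm.recognise(n,F)][:3])
s=arm.get_state();print(s['eef_pos'],s['force'],s['width'])
E
```

```text
0.914 2.0 0.125
0.674 0.125 0.0
0.46 -0.25 0.0
0.997 0.125 0.125
blade [([0.432, -0.165, 0.055], 0.74), ([0.564, 0.19, 0.121], 0.53)]
blade [([0.422, -0.124, 0.047], 0.75), ([0.553, 0.148, 0.129], 0.16)]
[ 0.65912821 -0.23337796  0.16723655] [-0.19622589 -0.20879523  0.01210296] 0.0878777253799447
```

The side view matches the starting picture at the rest (0.997, shift of 0.1 px), so the blade is home. The lid and handle matched their starting positions after the pull, and the arm is clear of everything.

```bash
python3 -c "
from station import arm
print(arm.job_done())"
```

```text
the job is handed in; nothing more can be done
None
```

I finished every step and handed the job in at about 84 s; the hand-in gave no verdict. The lid is shut with three handsets inside, the handle was held about 17 mm out for over 2 s with the lid staying shut, and the blade is back in its rest.

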